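# Unlock and open the die gate of a melt-flow station

## Robot

A 6-joint arm with a two-finger parallel gripper is mounted at the origin on the work surface. World frame = base frame: x ahead of the robot, y to its left, z up, the work surface at z = 0. Lengths are in m, angles in rad, forces in N, time in s.
With the tool pointing down it reaches from about 0.35 to 0.925 m from the base axis. Payload 6.4 kg.
Tool frame: the origin (TCP) lies midway between the tips of the shut fingers; the grasp point (between the pads) lies 19 mm behind it; z points along the fingers, y is the line along which they close (so a half turn about z gives the same grasp; the last joint's range is limited). The gripper opens to 85 mm and grips with 20 to 120 N. Pads are 22 mm wide; open, the fingers measure 114 mm over their backs; the gripper's body (76 mm by 85 mm) begins 54 mm behind the grasp point. The pads swing forward as they close: fully open they stand 13 mm farther back than shut.
Start: joints at [-1.518, 0.245, 1.558, -0, 1.339, -0.174], TCP at [0.146, -0.633, 0.192] pointing down, gripper open.
Joint ranges: [-3.13, 3.13], [-1.02, 2.26], [0.13, 2.54], [-0.95, 4.09], [0.21, 2.88], [-2.74, 2.74]. Speed limits (rad/s): [2.57, 2.57, 3.14, 3.14, 3.14, 3.14].

## Interface

Orientations are given as a unit quaternion [x, y, z, w].
In Python, from plant import bot gives the robot as it stands.
- The arm moves only by the tool send_rows, never from a script. Its argument "rows" is a list of rows, each an object with "hand": the opening, from 0 (shut) to 1 (fully open); "travel": the shift along the world's x, y, z in units of 0.06 m (1.0 is 0.06 m), a list of three; "rot": the turn, a rotation vector about the world's x, y, z in units of 2 rad (1.0 is 2 rad), a list of three. In form: [{"hand": hand, "travel": [tx, ty, tz], "rot": [ax, ay, az]}, ...]. A call has 1 to 12 rows; each row shifts and turns the commanded pose from where the row before left it; what a row does not reach is not made up. A row lasts 1/8 s, in which the tool goes at most 62.5 mm and 10.7 degrees, less where a joint would pass 70% of its speed; a pose out of reach is approached as far as the arm can. A call with a number of a shift or a turn outside -1 to 1 is refused whole. A call with a gripper value outside its range is refused whole. The fingers move at their own pace and stop on an object; "grip_force" is the grip in N (left out, the last holds). Time passes only in rows, so rows that do not move let the fingers close. It gives the time, the measured TCP pose, the force, the opening and the grip force at its end, in the units of the state.
- bot.get_state(): the state, without advancing time (a new reading comes with each control period).
- bot.read_camera(name): name is "scene" or "top" or "wrist"; returns a dict with "pixels" (384x512x3 uint8, red, green, blue), "depth" (384x512 float32, m along the optical axis (not along the pixel's ray), 0 where there is no reading), "intrinsics" (3x3 intrinsics, pixels), "position" and "attitude" of the camera in the world. Camera axes: x right, y up, looking along -z (the intrinsics and any distortion apply to the point x, -y, -z); pixel columns grow to the right and rows downward; lengths in m; the calibration is good to about 2 mm. A picture is of the moment at which its call begins.
- bot.finish_job(): hands the job in; it is judged then, once.
The state is a dict: "clock": time; "joint_positions": joint angles; "joint_vel": joint speeds; "tau": joint torques, N m; "position": TCP position; "tool_rot": TCP orientation; "contact_force": force on the tool from outside, world axes, zero at the start; "moment": the same for the moment, N m; "finger_gap": finger opening in m; "grip_force": force on a finger pad.
Only numpy, scipy, OpenCV 4.12 (cv2) and the standard library are available. Lean on these libraries where they do the work, as an engineer would, in place of code of your own. Each camera call takes 0.05 s, during which the arm holds its last target. There are 200 camera calls.

## Task

Draw the lock pin out of the die station and park it in the side notch of the rack, its collar sitting down flat in the pocket of the notch's saddle, and let go of it. Only when the pin is parked, slide the die gate fully open by its post. Leave everything else on the bench where it is.

Things in the scene. Friction and masses are not known exactly. Their poses are not given: they have to be found in the camera images.
- pin: Lock pin: steel shank 16 mm in diameter, 80 mm long below the collar, chamfered tip; collar 30 mm in diameter, 6 mm thick; grey round handle above, 24 mm in diameter, 50 mm long. Origin: centre of the collar's underside; z along the pin to the handle's top (56 mm up); x, y mean nothing (round). Starts fully home in the bore, collar on the bridge, leaning 35 degrees from vertical. 0.15 to 0.3 kg.
- bore: Fixed aluminium bridge (64 mm x, 56 mm y) on the white die station. Origin: centre of the bore's mouth on its top face, 125 mm above the bench; z out along the bore, 35 degrees from vertical; x up the slope; y level, along the gate. Bore 19 mm wide, 30 mm deep; the gate (32 to 46 mm below the mouth) and deck have 20 mm holes below it. Draw the pin over 82 mm along z to clear it.
- head_edge (a point): Middle of the lower front edge of the station's white head (fixed), which overhangs from the up-slope side: 90 mm wide, underside level 95 mm above the bore's mouth, front face upright and nearly straight above the mouth. There is no room for a vertical gripper over the pin: come in tilted, along the pin. The point's own axes are the station's (z up).
- gate (a joint): Slide of the steel die gate: 0 closed (the pin holds it, with about 2 mm of play), 0.05 m fully open at its stop. Slides level towards -y of bore, stays where left; friction about 3 N.
- gate_post (a point): Centre of the top of the gate's upright grey post, 18 mm in diameter, standing 52 mm out of the gate, parallel to the bore's axis, 95 mm to -y of the bore; moves with the gate. The point's axes are those of bore.
- notch: Fixed aluminium notch plate of the rack, 64 mm (x) wide, 10 mm thick, tilted 25 degrees, with a slot 18.5 mm wide along y. Origin: slot's middle line, on the plate's top face, 120 mm above the bench, where the collar belongs if the saddle is set farthest out; z out of the plate along the parked pin; x up the slope; y level, out of the open side. Below, a support stands at y under -53 mm.
- notch_mouth (a point): Middle of the slot's open side at the plate's top face, 25 mm to +y of notch (same axes). Beyond it two guide lips flare out to y +43 mm, 6 mm above the face. On the plate sits a stiff steel saddle, 64 by 50 mm, that frames the pocket for the collar: 35 mm (x) by 34.5 mm (y), rim 6 mm high all round, cut by the slot on the open side; the plate's face is its floor.
- notch_deep (a point): Where the collar's underside centre belongs if the saddle is set farthest in: 30 mm to -y of notch (same axes). The saddle is set anywhere from there to notch and its pose is not told: see or feel it. A tongue of the saddle closes the slot 9.5 mm behind the pocket's seat, so the shank, brought in sideways with the collar over the rim, meets it 1.5 mm past the seat; then lower.
- rack: The white rack that carries the notch plate (fixed). Origin on the bench under the notch origin; foot 110 by 120 mm.
- die_block: Bystander: fixed aluminium block with six holes, 90 by 120 by 35 mm, origin under its centre. It and the rack may stand in either of two places.
- screwdriver: Bystander: screwdriver lying on the bench, 170 mm long.
- jar: Bystander: closed clear jar, 60 mm in diameter, 85 mm high, origin under its centre.
- weight: Bystander: steel weight with a small neck, 66 mm in diameter, 42 mm high, origin under its centre.
- brush: Bystander: hand brush lying on the bench.
- bottle: Bystander: white bottle, 60 mm in diameter, 140 mm high, origin under its centre.
- cup: Bystander: steel cup, 72 mm in diameter, 85 mm high, origin under its centre.
- wrench: Bystander: wrench lying on the bench.
Not all that is in view belongs to the job. What is shaped like the pin but pink or red is not meant.

How it is judged:
On the way, in this order (a step that is already met when the one before it is completed fails the run):
1. the pin is drawn clear of the bore, with the gate still closed (z of pin in the frame of bore above 0.082 m and value of joint gate below 0.006 m), for 0.1 s.
2. the pin is parked in the notch, collar down in the pocket, and let go, with the gate still closed (x of pin in the frame of notch between -0.004 and 0.004 m and y of pin in the frame of notch between -0.034 and 0.004 m and z of pin in the frame of notch between -0.003 and 0.003 m and angle between the z axis of pin and the z axis of notch, either way round below 0.1 rad and contact force between the fingers and pin below 0.5 N and value of joint gate below 0.006 m), for 0.3 s.
At the end, for the whole second after the job is handed in: The pin stands at rest in the rack's notch, let go, its collar flat in the pocket (wherever the saddle is set; within 4 mm of the slot's middle, within 3 mm of the pocket's floor in height and within 0.1 rad), and the gate is open to within 4 mm of its 50 mm stop and at rest (x of pin in the frame of notch between -0.004 and 0.004 m and y of pin in the frame of notch between -0.034 and 0.004 m and z of pin in the frame of notch between -0.003 and 0.003 m and angle between the z axis of pin and the z axis of notch, either way round below 0.1 rad and contact force between the fingers and pin below 0.5 N and value of joint gate above 0.046 m and velocity of joint gate below 0.005 m/s and linear speed of pin below 0.01 m/s); the robot touches nothing.
It fails at once if a bystander is moved by more than 20 mm (distance of any of screwdriver, jar, weight, brush, bottle, cup, wrench from where it was at the start of the episode above 0.02 m).
It fails at once if the gate is opened before the pin is parked (moved more than 10 mm while the pin is away from the notch) (value of joint gate above 0.01 m and distance between pin and notch above 0.05 m).
It also fails if it takes over 53 s, if anything falls off the work surface, if the arm or the gripper's body presses on something with over 40 N, if the wrist force passes 120 N, or if a joint passes its speed limit or range.

## Working session

There is one attempt and no reset: what is moved stays moved. The work goes in short steps, Python scripts to look and compute and a tool call to move; the robot and the scene stay as the last step left them, time stands still between calls to the robot, and variables do not carry over. Pictures are saved under pics/ and viewed, at most 10 in all, crops included, and the job is handed in when it is done.

Besides the shell and the picture viewer there is one more tool, called after "Emit:" as name(argument=value, ...), one argument or row to a line, values as JSON. send_rows: Moves the arm, as the interface text tells. Its arguments: {"type":"object","properties":{"rows":{"type":"array","items":{"type":"object","properties":{"hand":{"type":"number"},"travel":{"type":"array","items":{"type":"number","minimum":-1,"maximum":1}},"rot":{"type":"array","items":{"type":"number","minimum":-1,"maximum":1}}}}},"grip_force":{"type":"number"}},"required":["rows"]}

```bash
mkdir -p pics; ls; cat > h.py <<'E'
import numpy as np, cv2
from scipy.spatial.transform import Rotation as R
from plant import bot
def cam(n):
    c=bot.read_camera(n); p=np.array(c["pixels"]); d=np.array(c["depth"]); K=np.array(c["intrinsics"])
    a=np.array(c["attitude"]); Rm=a if a.shape==(3,3) else R.from_quat(a).as_matrix()
    t=np.array(c["position"]); v,u=np.mgrid[:d.shape[0],:d.shape[1]]
    ray=np.stack([(u-K[0,2])/K[0,0],-(v-K[1,2])/K[1,1],-np.ones(d.shape)],-1)@Rm.T
    return p,d,t+ray*d[...,None],ray,t,K,Rm
def save(n,p): cv2.imwrite(n,cv2.cvtColor(p,cv2.COLOR_RGB2BGR))
E
python3 - <<'E'
from h import *
s=bot.get_state();print(s)
for n in("scene","top","wrist"):
    p,d,X,ray,t,K,Rm=cam(n);np.savez("c_%s.npz"%n,p=p,d=d,X=X,ray=ray,t=t,K=K,Rm=Rm)
    print(n,t,K[0],Rm.round(3).tolist(),(d>0).mean(), bot.read_camera(n).keys() if n=="top" else "")
a=[np.load("c_%s.npz"%n)["p"] for n in("scene","top")]
for n,i in zip(("scene","top"),a): save("pics/%s0.png"%n,cv2.resize(i,(800,600)))
E
```

```text
pics
{'clock': 0.0, 'joint_positions': array([-1.51809357e+00,  2.45786831e-01,  1.55904485e+00,  3.50631303e-05,
        1.33868533e+00, -1.74090918e-01]), 'joint_vel': array([ 9.76497418e-05, -1.84751044e-04, -7.11974178e-04,  1.20579254e-03,
        3.27404525e-04,  1.05345639e-04]), 'tau': array([-3.09243032e-04, -4.29503953e+01, -3.26128221e+01, -1.48305976e-04,
        5.34255174e-03,  1.16864487e-05]), 'position': array([ 0.14614266, -0.63270264,  0.19108124]), 'tool_rot': array([ 9.93577463e-01,  1.13149893e-01,  7.53889885e-05, -9.59375010e-04]), 'contact_force': array([0.12075468, 0.08193262, 0.24367246]), 'moment': array([-0.03225407,  0.01646537,  0.01159294]), 'grip_force': 0.0, 'finger_gap': 0.08525641346826307}
scene [1.2732759  0.08839103 1.34222124] [462.39532532   0.         256.81547924] [[-0.046, -0.837, 0.545], [0.999, -0.037, 0.028], [-0.003, 0.545, 0.838]] 0.9957478841145834 
top [0.39135692 0.05596746 1.20545261] [373.96765548   0.         254.6209371 ] [[0.011, 0.995, -0.101], [-1.0, 0.011, 0.002], [0.003, 0.101, 0.995]] 0.996063232421875 dict_keys(['pixels', 'depth', 'intrinsics', 'position', 'attitude'])
wrist [ 0.22232708 -0.61575396  0.37523281] [339.72168659   0.         255.23632614] [[0.224, 0.929, 0.295], [-0.975, 0.214, 0.066], [-0.001, -0.302, 0.953]] 0.9960479736328125
```

View pics/scene0.png

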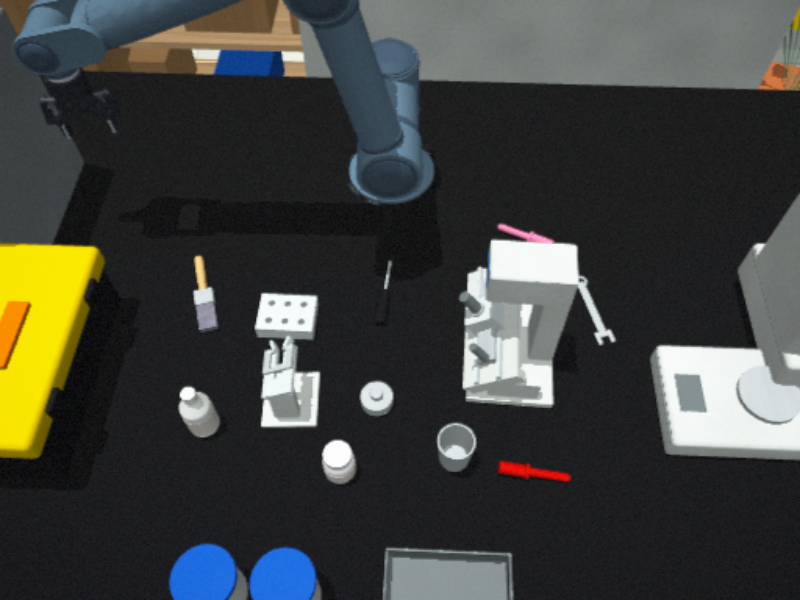

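View pics/top0.png

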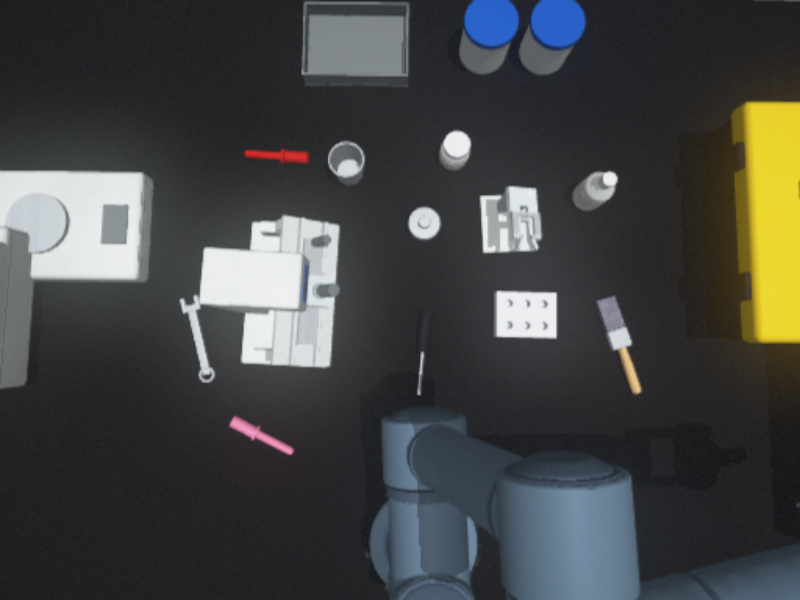

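Scene view: the station is at about (510,330), with the pin handle at (470,300) and the gate post at (480,350). The rack is at (285,390), the die block at (288,315). Next: enlarged crops.

```bash
python3 - <<'E'
from h import *
S=np.load("c_scene.npz");T=np.load("c_top.npz")
def crop(C,u0,v0,w,h): return cv2.resize(C["p"][v0:v0+h,u0:u0+w],(400,300),interpolation=cv2.INTER_CUBIC)
a=np.vstack([np.hstack([crop(S,280,150,108,81),crop(S,280,190,80,60)]),np.hstack([crop(S,155,205,80,60),crop(T,290,110,80,60)])])
a[300:600,0:400]=crop(S,155,210,80,60); a[0:300,400:]=crop(T,140,135,120,90)
save("pics/crop1.png",a)
for n,C in(("S",S),("T",T)):
    X=C["X"];z=X[...,2]
    print(n,"bench z",np.median(z[(abs(z)<.03)&(X[...,0]>.3)&(X[...,0]<.8)]))
    # station head top
    m=(X[...,0]>.3)&(X[...,0]<.7)&(X[...,1]>.1)&(X[...,1]<.5)&(z>.2)
    print("head",np.percentile(X[m],[2,50,98],axis=0).round(3).tolist())
    m=(X[...,0]>.3)&(X[...,0]<.8)&(X[...,1]>-.4)&(X[...,1]<-.05)&(z>.1)
    print("rack",np.percentile(X[m],[2,50,98],axis=0).round(3).tolist())
E
```

```text
S bench z 0.00040577110860473553
head [[0.45, 0.206, 0.215], [0.519, 0.285, 0.298], [0.538, 0.358, 0.304]]
rack [[0.575, -0.349, 0.102], [0.657, -0.19, 0.121], [0.717, -0.15, 0.142]]
T bench z 0.0004288552313163052
head [[0.442, 0.205, 0.244], [0.485, 0.279, 0.3], [0.53, 0.358, 0.303]]
rack [[0.571, -0.347, 0.102], [0.645, -0.191, 0.122], [0.707, -0.15, 0.141]]
```

View pics/crop1.png

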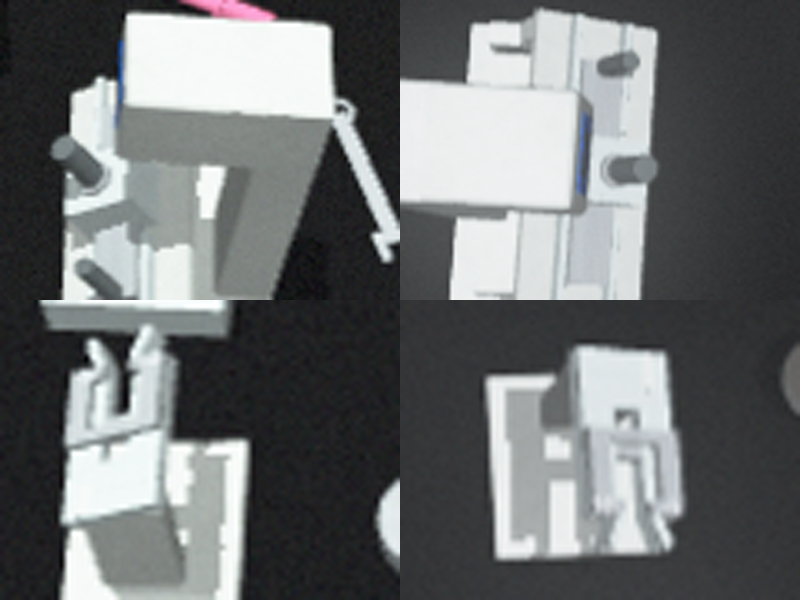

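Crops: the pin handle leans toward -y (right in the top view), in front of the head. The rack slot opens toward the robot (-x), with two guide lips. The saddle is on the far half of the plate.

```bash
cat > m.py <<'E'
from h import *
from scipy.optimize import least_squares
C={n:np.load("c_%s.npz"%n) for n in("scene","top")}
def sel(n,lo,hi):
    X=C[n]["X"];m=((X>lo)&(X<hi)).all(-1);m=cv2.erode(m.astype(np.uint8),np.ones((1,1)))>0
    return m
def cyl(P,r,p0,a0):
    a0=np.array(a0)/np.linalg.norm(a0);e1=np.cross(a0,[1,0,0]);e1/=np.linalg.norm(e1);e2=np.cross(a0,e1)
    def f(q):
        a=a0+q[2]*e1+q[3]*e2;a/=np.linalg.norm(a);w=P-(p0+q[0]*e1+q[1]*e2);return np.linalg.norm(w-np.outer(w@a,a),axis=1)-r
    s=least_squares(f,[0,0,0,0],loss="soft_l1",f_scale=.001);q=s.x;a=a0+q[2]*e1+q[3]*e2;return p0+q[0]*e1+q[1]*e2,a/np.linalg.norm(a),np.sqrt(np.mean(s.fun**2))
E
python3 - <<'E'
from m import *
for n in C:
    X=C[n]["X"];p=C[n]["p"].astype(int)
    m=sel(n,[.35,.1,.285],[.65,.45,.32]);print(n,"headtop",cv2.minAreaRect(X[m][:,:2].astype(np.float32)*1000))
    m=sel(n,[.5,-.4,.003],[.8,-.05,.025]); print("rackfoot",m.sum(),cv2.minAreaRect(X[m][:,:2].astype(np.float32)*1000), np.median(X[m][:,2]))
    for nm,lo,hi in(("pin",[.4,.1,.135],[.55,.198,.2]),("post",[.55,.1,.09],[.68,.26,.2])):
        m=sel(n,lo,hi)&(p.max(-1)<150);v,u=np.nonzero(m);P=X[m];print(nm,m.sum(),u.min(),u.max(),v.min(),v.max(),P.min(0).round(3),P.max(0).round(3),P[P[:,2].argsort()[-6:]].mean(0).round(3))
    m=sel(n,[.5,-.35,.085],[.8,-.12,.2]);print("rack",m.sum())
    v,u=np.nonzero(m)
    x=X[m];o=np.lexsort((u,v))
    # plane fit
    A=np.c_[x[:,:2],np.ones(len(x))];w=np.ones(len(x),bool)
    for _ in range(8): c=np.linalg.lstsq(A[w],x[w,2],rcond=None)[0];w=abs(A@c-x[:,2])<.004
    print(c,w.sum(),np.degrees(np.arctan(np.hypot(c[0],c[1]))))
E
```

```text
scene headtop ((490.67352294921875, 284.698974609375), (157.3128204345703, 95.0213851928711), 87.10723114013672)
rackfoot 1758 ((650.1923828125, -224.92446899414062), (299.3247375488281, 349.7421569824219), 0.03944121301174164) 0.005979660508353746
pin 99 294 305 187 199 [0.475 0.162 0.135] [0.5   0.198 0.177] [0.49  0.175 0.175]
post 105 301 325 220 244 [0.563 0.184 0.09 ] [0.629 0.259 0.149] [0.587 0.19  0.147]
rack 1003
[-0.08670989  0.07396254  0.1908371 ] 239 6.501920793359489
top headtop ((487.7752380371094, 283.9935302734375), (157.1377410888672, 90.3238296508789), 87.45523071289062)
rackfoot 1579 ((649.7100219726562, -225.27813720703125), (299.3780212402344, 349.1439514160156), 0.20766913890838623) 0.005709601270044828
pin 98 204 216 182 189 [0.472 0.161 0.141] [0.494 0.198 0.177] [0.485 0.175 0.176]
post 67 199 211 151 157 [0.569 0.18  0.106] [0.587 0.22  0.148] [0.578 0.191 0.146]
rack 995
[0.05609402 0.14618531 0.11298081] 347 8.899005725934119
```

```bash
python3 - <<'E'
from m import *
for n in C:
    X=C[n]["X"];p=C[n]["p"].astype(int)
    m=sel(n,[.55,-.29,.003],[.75,-.1,.015])&(p.min(-1)>60)
    k,l,st,ce=cv2.connectedComponentsWithStats(sel(n,[.5,-.4,.003],[.8,-.08,.2]).astype(np.uint8))
    for i in range(1,k):
        if st[i,4]>60:
            q=(l==i); P=X[q]; print(n,i,st[i].tolist(),P.min(0).round(3),P.max(0).round(3),[np.round(a,1) for a in cv2.minAreaRect(P[P[:,2]<.02][:,:2].astype(np.float32)*1000)] if (P[:,2]<.02).any() else "")
    # rack top points grid
m=sel("top",[.56,-.3,.085],[.74,-.13,.2]);v,u=np.nonzero(m)
X=C["top"]["X"]
print(u.min(),u.max(),v.min(),v.max())
for r in range(v.min(),v.max()+1,2): print(r,"x%.3f"%np.median(X[r][m[r]][:,0])," ".join("%d:%d"%(round(1000*X[r,c,1]),round(1000*X[r,c,2])) for c in range(u.min(),u.max()+1,2) if m[r,c]))
E
```

```text
scene 5 [164, 215, 44, 62, 1662] [ 0.502 -0.247  0.003] [ 0.714 -0.106  0.143] [array([ 602.1, -176.7]), array([211.4, 135.8]), np.float64(6.7)]
scene 165 [114, 247, 27, 35, 600] [ 0.621 -0.4    0.003] [ 0.736 -0.307  0.145] [array([ 671.6, -351.3]), array([127.8,  67.4]), np.float64(31.2)]
top 92 [365, 108, 30, 29, 519] [ 0.666 -0.4    0.003] [ 0.76  -0.307  0.147] [array([ 711.4, -353.2]), array([ 69.6, 102. ]), np.float64(27.3)]
top 140 [305, 118, 42, 45, 1460] [ 0.566 -0.243  0.003] [ 0.724 -0.11   0.143] [array([ 650.6, -176.4]), array([147.1, 131. ]), np.float64(2.6)]
322 346 120 160
120 x0.683 -149:128 -154:134 -161:129 -167:124 -175:118
122 x0.679 -149:128 -154:134 -160:132 -166:128 -173:123 -180:121 -187:117 -193:116 -201:109 -206:109
124 x0.674 -150:88 -149:128 -153:134 -159:134 -166:129 -173:123 -180:121 -186:118 -192:117 -200:113 -207:108
126 x0.668 -150:90 -154:131 -161:127 -167:126 -173:123 -181:117 -186:120 -194:111 -200:112 -206:109
128 x0.662 -150:87 -148:130 -153:135 -160:131 -167:123 -173:125 -180:120 -186:118 -192:117 -200:112 -207:107
130 x0.656 -151:85 -149:126 
[... 616 characters left out ...]
188:110 -192:115 -199:111 -204:115 -210:117
144 x0.614 -154:131 -157:143 -165:133 -172:126 -188:109 -192:115 -199:113 -204:118 -210:117
146 x0.607 -154:131 -158:139 -165:134 -171:133 -193:112 -199:113 -203:119 -210:114
148 x0.602 -154:129 -158:138 -165:133 -171:132 -193:111 -198:116 -204:115 -210:114
150 x0.594 -154:128 -158:140 -164:137 -170:136 -177:131 -192:114 -198:115 -203:119 -210:114
152 x0.589 -153:132 -157:140 -164:136 -170:133 -177:128 -191:117 -196:121 -203:117 -210:114
154 x0.584 -167:120 -172:127 -177:132 -192:114 -196:122 -203:117 -213:103
156 x0.578 -166:124 -170:133 -193:110 -197:118 -203:119
158 x0.572 -165:129 -170:134 -199:109 -203:118
160 x0.567 -167:119 -200:107 -204:112
```

```bash
cat >> h.py <<'E'
def frame(yaw,tilt):  # x up-slope (horizontal heading yaw), z leaning away
    c,s=np.cos(yaw),np.sin(yaw);x=np.array([c*np.cos(tilt),s*np.cos(tilt),np.sin(tilt)]);z=np.array([-c*np.sin(tilt),-s*np.sin(tilt),np.cos(tilt)])
    return np.c_[x,np.cross(z,x),z]
def toolrot(B): return np.c_[B[:,0],-B[:,1],-B[:,2]]
def delta(pos,Rt,s=None):
    s=s or bot.get_state(); Rc=R.from_quat(s["tool_rot"]).as_matrix()
    return (np.array(pos)-s["position"])/.06,R.from_matrix(Rt@Rc.T).as_rotvec()/2
E
python3 - <<'E'
from h import *
B=frame(np.radians(87.2),np.radians(35));print(B.round(3))
print(delta([.484,.108,.256],toolrot(B)))
E
```

```text
[[ 0.04  -0.999 -0.028]
 [ 0.818  0.049 -0.573]
 [ 0.574  0.     0.819]]
(array([ 5.6307892 , 12.34921154,  1.07549217]), array([ 0.25054538, -0.21034078,  0.62596536]))
```

Emit:
send_rows(
  rows=[
    {"hand":1,"travel":[0,0.3,0.9],"rot":[0,0,0]},
    {"hand":1,"travel":[0.4,0.85,0.9],"rot":[0.018,-0.015,0.0447]},
    {"hand":1,"travel":[0.4,0.85,0.7],"rot":[0.018,-0.015,0.0447]},
    {"hand":1,"travel":[0.4,0.85,0],"rot":[0.018,-0.015,0.0447]},
    {"hand":1,"travel":[0.4,0.85,0],"rot":[0.018,-0.015,0.0447]},
    {"hand":1,"travel":[0.4,0.85,0],"rot":[0.018,-0.015,0.0447]},
    {"hand":1,"travel":[0.4,0.85,0],"rot":[0.018,-0.015,0.0447]},
    {"hand":1,"travel":[0.4,0.85,0],"rot":[0.018,-0.015,0.0447]},
    {"hand":1,"travel":[0.4,0.85,0],"rot":[0.018,-0.015,0.0447]},
    {"hand":1,"travel":[0.4,0.85,0],"rot":[0.018,-0.015,0.0447]},
    {"hand":1,"travel":[0.4,0.85,0],"rot":[0.018,-0.015,0.0447]},
    {"hand":1,"travel":[0.4,0.85,0],"rot":[0.018,-0.015,0.0447]},
  ],
)

```text
clock: 1.7
position: [0.4032, -0.0685, 0.3268]
tool_rot: [0.791, 0.561, 0.177, -0.169]
contact_force: [0.7, -0.4, -0.4]
finger_gap: 0.0852
grip_force: 0.0
```

```bash
python3 - <<'E'
from h import *
B=frame(np.radians(87.2),np.radians(35))
s=bot.get_state();print(s["position"],s["joint_positions"].round(2),s["contact_force"].round(1))
print(delta([.484,.108,.256],toolrot(B)))
E
```

```text
[ 0.40317964 -0.06845568  0.32678471] [-0.76 -0.37  1.97  0.42  1.81 -0.38] [ 0.7 -0.4 -0.4]
(array([ 1.34700595,  2.94092804, -1.17974514]), array([ 0.05281102, -0.04473846,  0.13301529]))
```

Emit:
send_rows(
  rows=[
    {"hand":1,"travel":[0.34,0.74,0],"rot":[0.0132,-0.0112,0.0333]},
    {"hand":1,"travel":[0.34,0.74,-0.3],"rot":[0.0132,-0.0112,0.0333]},
    {"hand":1,"travel":[0.34,0.74,-0.4],"rot":[0.0132,-0.0112,0.0333]},
    {"hand":1,"travel":[0.33,0.72,-0.48],"rot":[0.0132,-0.0112,0.0333]},
    {"hand":1,"travel":[0,0,0],"rot":[0,0,0]},
    {"hand":1,"travel":[0,0,0],"rot":[0,0,0]},
  ],
)

```text
clock: 2.45
position: [0.4838, 0.1059, 0.2564]
tool_rot: [0.692, 0.657, 0.217, -0.207]
contact_force: [-0.0, 0.3, -0.3]
finger_gap: 0.0853
grip_force: 0.0
```

```bash
python3 - <<'E'
from h import *
s=bot.get_state();print(s["position"],s["joint_positions"].round(2))
p,d,X,ray,t,K,Rm=cam("wrist");np.savez("c_w1.npz",p=p,d=d,X=X,ray=ray,t=t,K=K,Rm=Rm)
save("pics/w1.png",p);print(t,(d>0).mean())
B=frame(np.radians(87.2),np.radians(35))
print(delta([.484,.108,.256],toolrot(B)))
E
```

```text
[0.48381764 0.10592543 0.25637865] [-0.37 -0.18  1.97  0.58  1.56 -0.38]
[0.48300068 0.06517374 0.45162636] 0.995880126953125
(array([-0.0018032 ,  0.04292557, -0.01492931]), array([0.00084944, 0.0001311 , 0.00152417]))
```

View pics/w1.png

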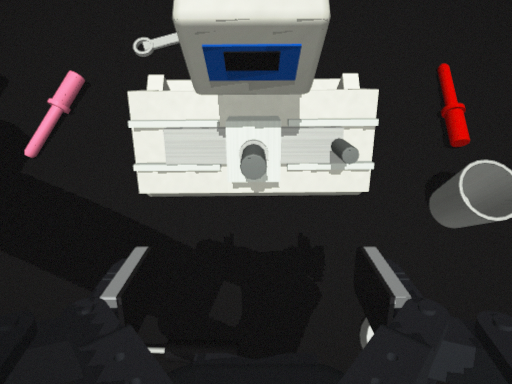

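Wrist view: the handle cap is at about (253,165), with the collar and bridge around (253,150). The post cap is at (347,153) and the screen on the head at (252,62).

```bash
python3 - <<'E'
from m import *
C["w"]=np.load("c_w1.npz");W=C["w"];X=W["X"];p=W["p"].astype(int);g=p.max(-1)
B=frame(np.radians(87.2),np.radians(35))
for nm,(u0,u1,v0,v1),r,h in(("pin",(236,270,140,185),.012,.056),("post",(328,360,134,168),.009,.020)):
    m=np.zeros(g.shape,bool);m[v0:v1,u0:u1]=True;m&=(X[...,2]>(.14 if nm=="pin" else .1))&(g<150)
    P=X[m];print(nm,m.sum(),np.argwhere(m).mean(0),P.min(0).round(3),P.max(0).round(3))
    for f in (0,): 
        p0,a,e=cyl(P,r,P.mean(0),B[:,2]);top=np.percentile((P-p0)@a,97)
        print(" axis",a.round(3),"tilt",np.degrees(np.arccos(a[2])).round(1),"head",np.degrees(np.arctan2(-a[1],-a[0])).round(1),"e",e.round(4),"top",(p0+top*a).round(4))
    # cap: points near top plane along B z
    s=P@B[:,2];cap=P[s>np.percentile(s,95)-.004];cc,rr=cv2.minEnclosingCircle((cap@B[:,:2]).astype(np.float32));c=B[:,:2]@np.array(cc)+B[:,2]*np.median(cap@B[:,2]);print(" cap",c.round(4),rr,"base",(c-h*B[:,2]).round(4))
# gate/bridge edges: long white deck edges yaw
dk=(X[...,2]>.02)&(g>170)
for r in range(200,180,-4): pass
m=sel("w",[.3,.1,.02],[.7,.35,.21]);print(cv2.minAreaRect(X[m][:,:2].astype(np.float32)*1000))
m=(g>170)&(X[...,2]<.2);
# screen bottom edge of the head line
bl=(p[...,2]-p[...,0]>60);v,u=np.nonzero(bl);print("blue",cv2.minAreaRect(np.c_[u,v].astype(np.float32)),u.min(),u.max(),X[bl].min(0),X[bl].max(0)); P=X[bl]; l=np.polyfit(P[:,0],P[:,1],1);print("front yaw",np.degrees(np.arctan(l[0])),P.mean(0))
E
```

```text
pin 739 [162.10960758 253.11366712] [0.474 0.065 0.14 ] [0.498 0.205 0.452]
 axis [ 0.021 -0.544  0.839] tilt 33.0 head 92.2 e 0.0055 top [0.4876 0.1688 0.1733]
 cap [0.4873 0.1953 0.1903] 0.043425969779491425 base [0.4889 0.2274 0.1444]
post 459 [150.62962963 344.34204793] [0.483 0.065 0.101] [0.588 0.223 0.452]
 axis [-0.043 -0.563  0.826] tilt 34.4 head 85.7 e 0.0088 top [0.5818 0.1862 0.1443]
 cap [0.5394 0.2168 0.1627] 0.06292460858821869 base [0.54   0.2283 0.1463]
((488.68292236328125, 255.05328369140625), (189.83677673339844, 283.7430725097656), 89.99007415771484)
blue ((251.5, 61.5), (35.0, 99.0), 90.0) 202 301 [0.45790878 0.06517374 0.24748421] [0.5178235  0.20934178 0.45162636]
front yaw -1.6517384366234977 [0.48743116 0.20480305 0.26835427]
```

```bash
python3 - <<'E'
from m import *
W=np.load("c_w1.npz");X=W["X"];d=W["d"];p=W["p"].astype(int);g=p.max(-1)
B=frame(np.radians(87.7),np.radians(35));T={}
for nm,(u0,u1,v0,v1),r,h in(("pin",(236,270,140,185),.012,.056),("post",(328,360,134,168),.009,.020)):
    m=np.zeros(g.shape,bool);m[v0:v1,u0:u1]=True;m&=(X[...,2]>(.14 if nm=="pin" else .11))&(g<150)&(d>.1)&(X[...,2]<.19)
    P=X[m]
    p0,a,e=cyl(P,r,P.mean(0),B[:,2]);top=np.percentile((P-p0)@a,98)
    print(" axis",a.round(3),"tilt",np.degrees(np.arccos(a[2])).round(1),"head",np.degrees(np.arctan2(-a[1],-a[0])).round(1),"e",e.round(4),"top",(p0+top*a).round(4));T[nm]=p0+top*a
    s=P@B[:,2];cap=P[s>np.percentile(s,97)-.003];cc,rr=cv2.minEnclosingCircle((cap@B[:,:2]).astype(np.float32));c=B[:,:2]@np.array(cc)+B[:,2]*np.median(cap@B[:,2]);print(" cap",c.round(4),round(rr,4),len(cap),"base",(c-h*B[:,2]).round(4))
    mm=m.astype(np.uint8);print(np.argwhere(m).min(0),np.argwhere(m).max(0))
bl=(p[...,2]-p[...,0]>60)&(d>.1);P=X[bl];P=P[P[:,1]>.19];l=np.polyfit(P[:,0],P[:,1],1);print("front yaw",np.degrees(np.arctan(l[0])),P.mean(0))
E
```

```text
axis [ 0.041 -0.592  0.805] tilt 36.4 head 94.0 e 0.0043 top [0.4881 0.1676 0.1724]
 cap [0.486  0.1696 0.1724] 0.0119 523 base [0.4873 0.2017 0.1265]
[144 240] [179 266]
 axis [ 0.005 -0.584  0.812] tilt 35.7 head 90.5 e 0.0028 top [0.583  0.1856 0.1439]
 cap [0.5818 0.1867 0.1431] 0.0087 219 base [0.5823 0.1981 0.1267]
[139 332] [163 357]
front yaw -2.545447405432254 [0.48747408 0.20615555 0.26657904]
```

Emit:
send_rows(
  rows=[
    {"hand":1,"travel":[0.007,0.177,-0.243],"rot":[0,0,0.0035]},
    {"hand":1,"travel":[0.007,0.177,-0.243],"rot":[0,0,0]},
    {"hand":1,"travel":[0.007,0.177,-0.243],"rot":[0,0,0]},
    {"hand":1,"travel":[0.007,0.177,-0.243],"rot":[0,0,0]},
    {"hand":1,"travel":[0.007,0.177,-0.243],"rot":[0,0,0]},
    {"hand":1,"travel":[0.007,0.177,-0.243],"rot":[0,0,0]},
    {"hand":1,"travel":[0.007,0.177,-0.243],"rot":[0,0,0]},
    {"hand":1,"travel":[0.006,0.174,-0.244],"rot":[0,0,0]},
    {"hand":1,"travel":[0,0,0],"rot":[0,0,0]},
  ],
)

```text
clock: 3.62
position: [0.4859, 0.1918, 0.1378]
tool_rot: [0.689, 0.659, 0.216, -0.209]
contact_force: [-0.2, -0.1, -0.2]
finger_gap: 0.0854
grip_force: 0.0
```

```bash
python3 - <<'E'
from h import *
B=frame(np.radians(87.6),np.radians(35));b=np.array([.4875,.201,.125])
s=bot.get_state();print("tcp in bore mm",(B.T@(s["position"]-b)*1000).round(1), s["contact_force"].round(1))
p,d,X,ray,t,K,Rm=cam("wrist");save("pics/w2.png",p);np.savez("c_w2.npz",p=p,d=d,X=X,ray=ray,t=t,K=K,Rm=Rm)
print(delta(b+.018*B[:,2],toolrot(B)))
E
```

```text
tcp in bore mm [-0.2  1.2 15.8] [-0.2 -0.1 -0.2]
(array([ 0.00730392, -0.01140733,  0.01706632]), array([ 0.00029375, -0.00119866,  0.00066739]))
```

View pics/w2.png

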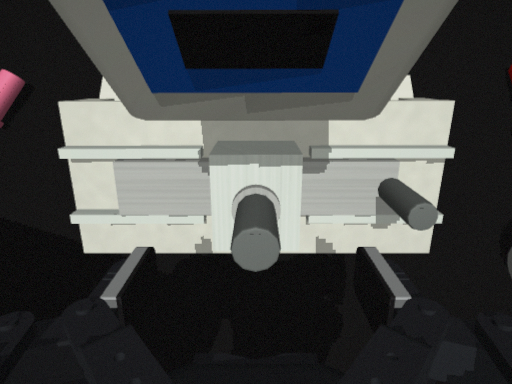

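Wrist view: the handle is at (256,240), centred between the fingertips (152 and 358), and the collar sits on the bridge. I'll close now.

Emit:
send_rows(
  grip_force=60,
  rows=[
    {"hand":1,"travel":[0.01,-0.011,0.017],"rot":[0,0,0]},
    {"hand":0,"travel":[0,0,0],"rot":[0,0,0]},
    {"hand":0,"travel":[0,0,0],"rot":[0,0,0]},
    {"hand":0,"travel":[0,0,0],"rot":[0,0,0]},
    {"hand":0,"travel":[0,0,0],"rot":[0,0,0]},
    {"hand":0,"travel":[0,0,0],"rot":[0,0,0]},
  ],
)

```text
clock: 4.42
position: [0.4876, 0.1903, 0.1403]
tool_rot: [0.689, 0.659, 0.217, -0.208]
contact_force: [0.8, -0.4, -0.3]
finger_gap: -0.0002
grip_force: 0.0
```

```bash
python3 - <<'E'
from h import *
p,d,X,ray,t,K,Rm=cam("wrist");q,*_=cam("scene");a=np.zeros((384,1,3),np.uint8)
save("pics/w3.png",np.hstack([cv2.resize(p,(400,300)),cv2.resize(q[170:260,270:390],(400,300))]))
s=bot.get_state();Rc=R.from_quat(s["tool_rot"]).as_matrix();print(s["position"],Rc.round(3),(Rc.T@(t-s["position"])).round(4));print((Rc.T@Rm).round(3))
E
```

```text
[0.48759849 0.19035084 0.14027664] [[ 0.037  0.999  0.024]
 [ 0.819 -0.044  0.572]
 [ 0.573 -0.001 -0.82 ]] [ 0.0784  0.0011 -0.1834]
[[-0.001  0.953  0.302]
 [ 1.     0.001  0.001]
 [ 0.     0.302 -0.953]]
```

View pics/w3.png

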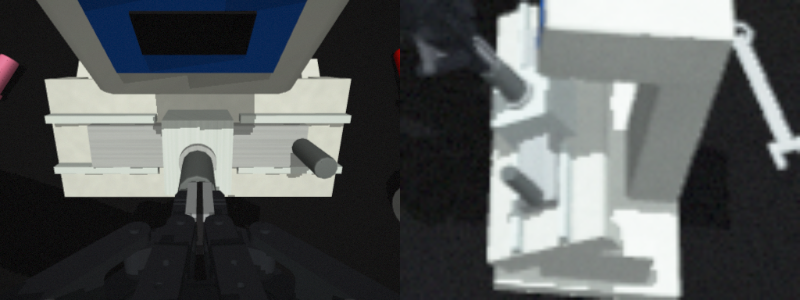

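The fingers are shut and show over the handle at (198,190), not around it. I'll check the depth to see where the cap really is relative to the fingertips.

```bash
python3 - <<'E'
from h import *
B=frame(np.radians(87.6),np.radians(35));b=np.array([.4875,.201,.125])
W=np.load("c_w2.npz");Y=(W["X"]-b)@B*1000
print("w2 before close, col 256"); print([(v,Y[v,256].round(0).tolist()) for v in range(180,276,6)])
p,d,X,ray,t,K,Rm=cam("wrist");Y=(X-b)@B*1000;print("now");print([(v,Y[v,253].round(0).tolist(),p[v,253].tolist()) for v in range(180,300,6)])
q,d,X,ray,t,K,Rm=cam("scene");Y=(X-b)@B*1000
m=(abs(Y[...,0])<60)&(abs(Y[...,1])<35)&(Y[...,2]>5)&(Y[...,2]<130)
for v in range(176,202,2): print(v,[(u,*Y[v,u].round(0).astype(int).tolist(),int(q[v,u].mean())) for u in range(284,310,3) if m[v,u]])
E
```

```text
w2 before close, col 256
[(180, [18.0, -0.0, 0.0]), (186, [16.0, -0.0, 4.0]), (192, [13.0, -0.0, 6.0]), (198, [13.0, -0.0, 17.0]), (204, [13.0, -0.0, 26.0]), (210, [13.0, -0.0, 36.0]), (216, [13.0, -0.0, 43.0]), (222, [13.0, -0.0, 51.0]), (228, [12.0, -0.0, 56.0]), (234, [9.0, -0.0, 56.0]), (240, [7.0, -0.0, 57.0]), (246, [4.0, -0.0, 57.0]), (252, [0.0, -0.0, 57.0]), (258, [-3.0, -0.0, 57.0]), (264, [-6.0, -0.0, 56.0]), (270, [-10.0, -0.0, 56.0])]
now
[(180, [18.0, -0.0, 2.0], [216, 222, 214]), (186, [16.0, -0.0, 6.0], [148, 151, 146]), (192, [12.0, -0.0, 6.0], [131, 134, 130]), (198, [13.0, -0.0, 19.0], [70, 74, 71]), (204, [13.0, -0.0, 29.0], [72, 75, 72]), (210, [13.0, -0.0, 38.0], [74, 77, 75]), (216, [13.0, -0.0, 46.0], [71, 75, 73]), (222, [13.0, -0.0, 52.0], [73, 77, 73]), (228, [12.0, -0.0, 57.0], [114, 118, 116]), (234, [12.0, -1.0, 64.0], [26, 25, 25]), (240, [12.0, -1.0, 70.0], [22, 20, 25]), (246, [12.0, -1.0, 75.0], [23, 25, 24]), (252, [13.0, -1.0, 82.0], [24, 24, 21]), (258, [12.0, -1.0, 86.0], [21, 21, 20]), (264, [12.0, -1.0, 90.0], [21, 20, 18]), (270, [13.0, -1.0, 
[... 552 characters left out ...]
, -19, 114, 52), (287, 13, -34, 127, 46), (290, 13, -25, 112, 44), (293, 4, -4, 83, 57), (296, 10, -1, 75, 117)]
188 [(290, 11, -29, 108, 38), (293, 7, -14, 86, 30), (296, 11, -9, 75, 95), (299, 8, 4, 55, 130)]
190 [(290, -8, -12, 79, 22), (293, -3, -9, 70, 29), (296, 7, -11, 69, 41), (299, 8, -2, 53, 113), (302, 9, 6, 39, 97)]
192 [(296, -2, -8, 55, 81), (299, 7, -8, 51, 87), (302, 10, -1, 39, 103)]
194 [(296, -6, -9, 48, 49), (299, 3, -10, 44, 78), (302, 8, -7, 36, 94), (305, 11, 0, 23, 103)]
196 [(299, -4, -9, 33, 100), (302, 3, -7, 27, 82), (305, 13, -10, 26, 100)]
198 [(302, 0, -10, 21, 71), (305, 5, -7, 13, 87), (308, 14, -8, 10, 186)]
200 [(302, -10, -6, 6, 122), (305, 1, -9, 5, 131)]
```

```bash
python3 - <<'E'
from h import *
W=np.load("c_w2.npz");s=bot.get_state();Rc=R.from_quat(s["tool_rot"]).as_matrix()
# tool coords of visible finger points in w2 (tcp at w2 = reported)
tcp=np.array([.4859,.1918,.1378]);Y=(W["X"]-tcp)@Rc*1000
for v in(250,256,264,275,290,310): print(v,[(u,*Y[v,u].round(0).astype(int).tolist()) for u in(110,120,130,138,146,152,360,370,380,395)])
S=np.load("c_scene.npz");tcp=np.array([.14614,-.6327,.19108]);Rc=R.from_quat([.9936,.11315,0,-.00096]).as_matrix();Y=(S["X"]-tcp)@Rc*1000
m=(np.linalg.norm(Y,axis=-1)<150)&(S["X"][...,2]>.05);P=Y[m];print("start scene: max tool z",np.sort(P[:,2])[-12:].round(0),P.min(0),P.max(0))
p,d,X,ray,t,K,Rm=cam("wrist");Y=(X-s["position"])@Rc
print("joints",s["joint_positions"].round(3), s["position"])
E
```

```text
250 [(110, -54, -117, 63), (120, -54, -109, 62), (130, -55, -101, 64), (138, 12, -46, -60), (146, 12, -43, -60), (152, 10, -42, -57), (360, 11, 44, -59), (370, 12, 47, -61), (380, -54, 101, 62), (395, -55, 114, 63)]
256 [(110, -85, -139, 107), (120, -85, -130, 107), (130, 12, -48, -66), (138, 13, -44, -66), (146, 12, -42, -65), (152, 8, -41, -59), (360, 8, 44, -59), (370, 12, 46, -66), (380, 12, 49, -66), (395, -85, 134, 107)]
264 [(110, -90, -138, 102), (120, 8, -53, -64), (130, 12, -46, -71), (138, 13, -42, -73), (146, 9, -41, -67), (152, 5, -41, -60), (360, 6, 44, -61), (370, 12, 44, -72), (380, 12, 48, -72), (395, 9, 56, -65)]
275 [(110, 9, -53, -74), (120, 12, -47, -78), (130, 12, -43, -79), (138, 10, -42, -75), (146, 78, 2, -183), (152, 1, -42, -61), (360, 1, 44, -62), (370, 8, 44, -72), (380, 12, 45, -78), (395, 12, 50, -79)]
290 [(110, 13, -46, -89), (120, 12, -43, -88), (130, 10, -41, -84), (138, 5, -41, -78), (146, -1, -41, -69), (152, -5, -41, -63), (360, -4, 44, -64), (370, 3, 44, -75), (380, 9, 44, -83), (395, 12, 47, -88)]
310 [(110, 13, -41, -99), (120, 8, -42, -92), (130, 3, -41, -86), (138, -2, -42, -79), (146, -8, -42, -71), (152, -125, -95, 80), (360, -125, 96, 79), (370, -5, 44, -76), (380, 2, 44, -84), (395, 8, 46, -92)]
start scene: max tool z [15. 15. 17. 20. 21. 21. 22. 24. 26. 26. 27. 27.] [ -65.54053156  -73.32086664 -149.0445718 ] [ 24.57479642 149.45751095  27.44801761]
joints [-0.19  -0.029  2.061  0.634  1.277 -0.387] [0.48760562 0.19034482 0.14027387]
```

The depth shows the real fingertips about 45 mm behind the reported TCP, along tool z. The lateral position is right. I'll open and go in another 45 mm.

Emit:
send_rows(
  rows=[
    {"hand":1,"travel":[0,0,0],"rot":[0,0,0]},
    {"hand":1,"travel":[0,0,0],"rot":[0,0,0]},
    {"hand":1,"travel":[0,0,0],"rot":[0,0,0]},
    {"hand":1,"travel":[-0.01,0,0],"rot":[0,0,0]},
    {"hand":1,"travel":[0.003,0.086,-0.123],"rot":[0,0,0]},
    {"hand":1,"travel":[0.004,0.086,-0.123],"rot":[0,0,0]},
    {"hand":1,"travel":[0.004,0.086,-0.123],"rot":[0,0,0]},
    {"hand":1,"travel":[0.004,0.086,-0.123],"rot":[0,0,0]},
    {"hand":1,"travel":[0.003,0.086,-0.123],"rot":[0,0,0]},
    {"hand":1,"travel":[0,0,0],"rot":[0,0,0]},
  ],
)

```text
clock: 5.92
position: [0.4874, 0.2166, 0.1026]
tool_rot: [0.689, 0.659, 0.216, -0.209]
contact_force: [-0.9, -0.2, -0.0]
finger_gap: 0.0854
grip_force: 0.0
```

```bash
python3 - <<'E'
from h import *
B=frame(np.radians(87.6),np.radians(35));b=np.array([.4875,.201,.125])
s=bot.get_state();print("tcp in bore mm",(B.T@(s["position"]-b)*1000).round(1), s["contact_force"].round(1),s["finger_gap"])
p,d,X,ray,t,K,Rm=cam("wrist");Y=(X-b)@B*1000
for v in(246,250,256,264,275,290): print(v,[(u,*Y[v,u].round(0).astype(int).tolist()) for u in(130,138,146,152,200,230,256,280,360,370,380)])
E
```

```text
tcp in bore mm [ -0.1   0.7 -27.3] [-0.9 -0.2 -0. ] 0.08536222254806793
246 [(130, -22, 78, -34), (138, -22, 73, -35), (146, -22, 68, -35), (152, -22, 64, -35), (200, -3, 28, 1), (230, 4, 11, 14), (256, 12, -1, 31), (280, 0, -12, 7), (360, -23, -66, -36), (370, -23, -72, -36), (380, -22, -78, -35)]
250 [(130, -25, 79, -36), (138, 12, 47, 34), (146, 12, 44, 33), (152, 11, 42, 31), (200, -6, 28, 0), (230, 6, 11, 22), (256, 13, -1, 34), (280, -3, -12, 6), (360, 11, -43, 32), (370, 12, -47, 34), (380, -25, -78, -35)]
256 [(130, 12, 49, 38), (138, 12, 45, 38), (146, 12, 42, 39), (152, 9, 42, 33), (200, -36, 37, -47), (230, 8, 10, 31), (256, 13, -1, 40), (280, 4, -11, 23), (360, 9, -43, 33), (370, 12, -45, 38), (380, 12, -49, 38)]
264 [(130, 13, 46, 46), (138, 13, 43, 46), (146, 10, 42, 40), (152, 5, 42, 32), (200, -42, 37, -46), (230, 9, 9, 39), (256, 13, -1, 45), (280, 7, -10, 36), (360, 5, -43, 33), (370, 12, -43, 44), (380, 12, -47, 44)]
275 [(130, 13, 43, 53), (138, 10, 42, 48), (146, 5, 42, 40), (152, 1, 42, 33), (200, -50, 38, -46), (230, 9, 9, 47), (256, 13, -1, 53), (280, 78, -1, 156), (360, 1, -43, 35), (370, 78, -1, 156), (380, 12, -44, 52)]
290 [(130, 9, 42, 56), (138, 5, 42, 50), (146, -1, 42, 42), (152, -4, 42, 36), (200, -90, 46, -87), (230, 9, 8, 56), (256, 10, -1, 57), (280, 8, -9, 55), (360, -6, -44, 35), (370, 2, -43, 47), (380, 9, -43, 56)]
```

Emit:
send_rows(
  grip_force=60,
  rows=[
    {"hand":0,"travel":[0.01,0,0],"rot":[0,0,0]},
    {"hand":0,"travel":[0,0,0],"rot":[0,0,0]},
    {"hand":0,"travel":[0,0,0],"rot":[0,0,0]},
    {"hand":0,"travel":[0,0,0],"rot":[0,0,0]},
    {"hand":0,"travel":[0,0,0],"rot":[0,0,0]},
  ],
)

```text
clock: 6.6
position: [0.4882, 0.216, 0.1037]
tool_rot: [0.689, 0.66, 0.216, -0.209]
contact_force: [-3.6, -3.4, 4.0]
finger_gap: 0.0225
grip_force: 58.3
```

Emit:
send_rows(
  rows=[
    {"hand":0,"travel":[-0.004,-0.096,0.137],"rot":[0,0,0]},
    {"hand":0,"travel":[-0.004,-0.096,0.137],"rot":[0,0,0]},
    {"hand":0,"travel":[-0.004,-0.096,0.137],"rot":[0,0,0]},
    {"hand":0,"travel":[0,0,0],"rot":[0,0,0]},
  ],
)

```text
clock: 7.1
position: [0.4882, 0.1984, 0.129]
tool_rot: [0.689, 0.659, 0.217, -0.208]
contact_force: [-3.1, 1.4, 0.2]
finger_gap: 0.0228
grip_force: 59.1
```

```bash
python3 - <<'E'
from h import *
B=frame(np.radians(87.6),np.radians(35));b=np.array([.4875,.201,.125])
s=bot.get_state();print("tcp in bore mm",(B.T@(s["position"]-b)*1000).round(1),"F bore",(B.T@s["contact_force"]).round(1),s["finger_gap"],s["grip_force"])
p,d,X,ray,t,K,Rm=cam("wrist");Y=(X-b)@B*1000
print([(v,Y[v,256].round(0).tolist(),p[v,256].mean().round()) for v in range(196,290,8)])
E
```

```text
tcp in bore mm [ 0.2 -0.8  4.7] F bore [ 1.1  3.1 -0.5] 0.022816582637861346 59.10153329372406
[(196, [13.0, -2.0, 1.0], np.float64(147.0)), (204, [9.0, -2.0, 5.0], np.float64(109.0)), (212, [16.0, -2.0, 35.0], np.float64(114.0)), (220, [14.0, -2.0, 38.0], np.float64(168.0)), (228, [13.0, -2.0, 46.0], np.float64(67.0)), (236, [13.0, -2.0, 55.0], np.float64(69.0)), (244, [13.0, -2.0, 61.0], np.float64(67.0)), (252, [13.0, -2.0, 69.0], np.float64(71.0)), (260, [13.0, -2.0, 74.0], np.float64(70.0)), (268, [13.0, -2.0, 81.0], np.float64(70.0)), (276, [13.0, -2.0, 86.0], np.float64(71.0)), (284, [11.0, -2.0, 88.0], np.float64(106.0))]
```

Emit:
send_rows(
  rows=[
    {"hand":0,"travel":[-0.011,-0.127,0.182],"rot":[0,0,0]},
    {"hand":0,"travel":[-0.006,-0.127,0.182],"rot":[0,0,0]},
    {"hand":0,"travel":[-0.006,-0.127,0.182],"rot":[0,0,0]},
    {"hand":0,"travel":[-0.006,-0.127,0.182],"rot":[0,0,0]},
    {"hand":0,"travel":[-0.006,-0.127,0.182],"rot":[0,0,0]},
    {"hand":0,"travel":[-0.006,-0.127,0.182],"rot":[0,0,0]},
    {"hand":0,"travel":[0,0,0],"rot":[0,0,0]},
  ],
)

```text
clock: 8.02
position: [0.4864, 0.1524, 0.1948]
tool_rot: [0.689, 0.659, 0.217, -0.207]
contact_force: [0.3, -0.3, -2.9]
finger_gap: 0.0226
grip_force: 59.2
```

```bash
python3 - <<'E'
from h import *
B=frame(np.radians(87.6),np.radians(35));b=np.array([.4875,.201,.125])
s=bot.get_state();print("tcp in bore mm",(B.T@(s["position"]-b)*1000).round(1),"F",s["contact_force"].round(1),s["finger_gap"])
p,d,X,ray,t,K,Rm=cam("wrist");np.savez("c_w4.npz",p=p,d=d,X=X,ray=ray,t=t,K=K,Rm=Rm);Rc=R.from_quat(s["tool_rot"]).as_matrix();Y=(X-s["position"])@Rc*1000
print([(v,Y[v,256].round(0).tolist(),p[v,256].mean().round()) for v in range(180,290,6)])
for n in("top","scene"):
    q,dd,X,*_=cam(n);np.savez("c_%s2.npz"%n,p=q,d=dd,X=X)
    Z=(X-s["position"])@Rc*1000
    m=(abs(Z[...,0])<25)&(abs(Z[...,1])<25)&(Z[...,2]>-60)&(Z[...,2]<90)&(dd>0)
    P=Z[m];P=P[P[:,2].argsort()][::max(1,len(P)//25)];print(n,P.round(0).astype(int).tolist())
E
```

```text
tcp in bore mm [ 0.2 -1.  85. ] F [ 0.3 -0.3 -2.9] 0.02262627878460245
[(180, [-7.0, 2.0, 101.0], np.float64(158.0)), (186, [8.0, 1.0, 36.0], np.float64(134.0)), (192, [9.0, 1.0, 23.0], np.float64(135.0)), (198, [8.0, 1.0, 12.0], np.float64(137.0)), (204, [9.0, 1.0, 1.0], np.float64(137.0)), (210, [8.0, 1.0, -8.0], np.float64(139.0)), (216, [16.0, 1.0, -34.0], np.float64(209.0)), (222, [12.0, 1.0, -33.0], np.float64(157.0)), (228, [13.0, 1.0, -41.0], np.float64(86.0)), (234, [13.0, 1.0, -47.0], np.float64(88.0)), (240, [13.0, 1.0, -53.0], np.float64(85.0)), (246, [13.0, 1.0, -59.0], np.float64(88.0)), (252, [13.0, 1.0, -64.0], np.float64(87.0)), (258, [13.0, 1.0, -68.0], np.float64(85.0)), (264, [13.0, 1.0, -73.0], np.float64(89.0)), (270, [13.0, 1.0, -77.0], np.float64(87.0)), (276, [13.0, 1.0, -81.0], np.float64(89.0)), (282, [12.0, 1.0, -83.0], np.float64(136.0)), (288, [10.0, 1.0, -83.0], np.float64(131.0))]
top [[9, 15, -60], [7, -13, -55], [10, 10, -52], [8, 3, -48], [10, -15, -44], [9, 3, -35], [9, -2, -30], [10, 7, -25], [3, -10, 1], [5, -7, 13], [6, -10, 29], [5, -3, 44], [-1, 13, 82], [12, 21, 83], [-21, -14, 83], [15, -14, 83], [-18, -11, 84], [-9, -24, 84], [-13, 15, 85], [10, 12, 85], [-20, 12, 85], [-19, -14, 86], [3, -22, 86], [-20, 18, 87], [8, 10, 87], [14, 3, 89]]
scene [[3, 23, -60], [9, 2, -56], [5, -14, -51], [10, -14, -48], [7, 3, -42], [9, -5, -34], [6, 5, -29], [-2, 11, -26], [3, 1, -7], [5, -6, 0], [5, 1, 12], [0, 5, 22], [0, 5, 33], [4, 4, 44], [4, 19, 81], [-5, -11, 83], [-2, -22, 84], [-10, -24, 84], [23, 15, 84], [-14, -11, 85], [2, 23, 85], [-6, 17, 86], [22, 21, 86], [-13, 22, 87], [18, 23, 88], [20, -18, 88], [-5, -8, 90]]
```

```bash
python3 - <<'E'
from h import *
N=frame(np.radians(88.5),np.radians(25));n=np.array([.610,-.181,.120])
t=n+N@np.array([0,.08,.033]);print(t);print(delta(t,toolrot(N)))
E
```

```text
[ 0.52966234 -0.19284747  0.14990816]
(array([ 0.74153443, -5.76830405, -0.71983058]), array([-0.0868518 ,  0.00199462,  0.00886689]))
```

Emit:
send_rows(
  rows=[
    {"hand":0,"travel":[0,-0.3,0.3],"rot":[0,0,0]},
    {"hand":0,"travel":[0.07,-0.55,0.2],"rot":[-0.009,0,0.001]},
    {"hand":0,"travel":[0.07,-0.55,0],"rot":[-0.009,0,0.001]},
    {"hand":0,"travel":[0.07,-0.55,0],"rot":[-0.009,0,0.001]},
    {"hand":0,"travel":[0.07,-0.55,0],"rot":[-0.009,0,0.001]},
    {"hand":0,"travel":[0.07,-0.55,0],"rot":[-0.009,0,0.001]},
    {"hand":0,"travel":[0.08,-0.55,0],"rot":[-0.009,0,0.001]},
    {"hand":0,"travel":[0.08,-0.55,0],"rot":[-0.009,0,0.001]},
    {"hand":0,"travel":[0.08,-0.55,-0.2],"rot":[-0.009,0,0.001]},
    {"hand":0,"travel":[0.08,-0.55,-0.4],"rot":[-0.009,0,0.001]},
    {"hand":0,"travel":[0.07,-0.52,-0.6],"rot":[-0.006,0.002,0]},
    {"hand":0,"travel":[0,0,0],"rot":[0,0,0]},
  ],
)

```text
clock: 9.68
position: [0.5283, -0.1927, 0.1477]
tool_rot: [0.7, 0.68, 0.155, -0.154]
contact_force: [0.7, 0.7, -2.5]
finger_gap: 0.0228
grip_force: 59.3
```

```bash
python3 - <<'E'
from h import *
N=frame(np.radians(88.5),np.radians(25));n=np.array([.610,-.181,.120])
s=bot.get_state();print((N.T@(s["position"]-n)*1000).round(1),s["contact_force"].round(1),s["joint_positions"].round(2))
p,d,X,ray,t,K,Rm=cam("wrist");np.savez("c_w5.npz",p=p,d=d,X=X,ray=ray,t=t,K=K,Rm=Rm,tcp=s["position"],q=s["tool_rot"]);save("pics/w5.png",cv2.resize(p,(800,600)))
E
```

```text
[-0.9 81.4 30.9] [ 0.7  0.7 -2.5] [-0.73  0.24  1.71  0.33  1.5  -0.77]
```

View pics/w5.png

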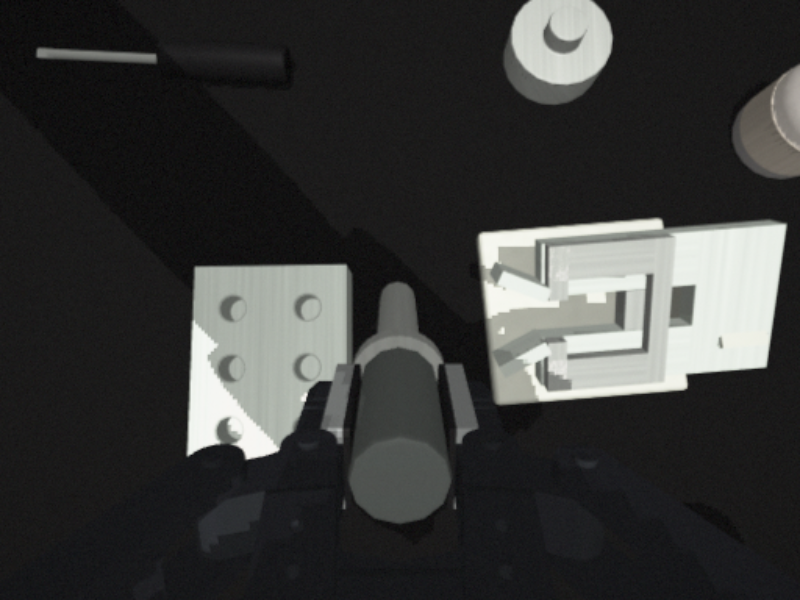

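Wrist view: the rack's lips are at (520,280) and (520,355). The saddle spans (540–672, 238–388) with its pocket and slot opening left, and the bare plate is at (690–780, 230–370). I'll fit the plate plane and edges.

```bash
python3 - <<'E'
from h import *
W=np.load("c_w5.npz");X,d=W["X"],W["d"];f=1.5625
m=np.zeros(d.shape,bool);m[int(242/f):int(355/f),int(700/f):int(765/f)]=True;m&=d>.1
P=X[m];c=P.mean(0)
for _ in range(3):
    U,S,V=np.linalg.svd(P-P.mean(0),full_matrices=False);k=V[2]*np.sign(V[2][2]);e=(P-P.mean(0))@k;P=P[abs(e)<.002]
print("plate normal",k.round(3),"tilt",np.degrees(np.arccos(k[2])).round(2),"heading",np.degrees(np.arctan2(-k[1],-k[0])).round(2),len(P),"rms",e.std())
for yw in (86,87,88): pass
N0=frame(np.radians(87),np.radians(25)); n=np.array([.610,-.181,.120])
Y=(X-n)@N0*1000; 
print("plate z in N0",np.median((P-n)@N0[:,2])*1000)
reg=np.zeros(d.shape,bool);reg[130:265,300:508]=True
plate=reg&(abs(Y[...,2]-np.median((P-n)@N0[:,2])*1000)<2.5)&(abs(Y[...,0])<45)&(d>.1)&(Y[...,1]<50)
rim=reg&(abs(Y[...,2]-6-np.median((P-n)@N0[:,2])*1000)<2.5)&(abs(Y[...,0])<45)&(d>.1)
print("plate rect",cv2.minAreaRect(Y[plate][:,:2].astype(np.float32)),"rim",cv2.minAreaRect(Y[rim&(Y[...,1]<27)][:,:2].astype(np.float32)))
# height map raster
H=np.full((48,66),-99.)
Z=Y[reg&(d>.1)]
for x,y,z in Z:
    i,j=int((x+48)//2),int((y+80)//2)
    if 0<=i<48 and 0<=j<66: H[i,j]=max(H[i,j],z)
for i in range(5,43): print("%4d"%(2*i-48),"".join("." if h==-99 else ("#" if h>9 else ("+" if h>3.5 else ("o" if h>-3.5 else "-"))) for h in H[i]))
E
```

```text
plate normal [ 0.023 -0.416  0.909] tilt 24.65 heading 93.17 2921 rms 0.0006603288611074626
plate z in N0 0.03227779049927935
plate rect ((1.0190105438232422, -19.71523666381836), (64.82886505126953, 120.30604553222656), 5.390878200531006) rim ((0.5458889007568359, -16.935989379882812), (65.0101318359375, 89.97252655029297), 5.382198333740234)
 -38 .............-------------...--..--.--------..-.-.--..............
 -36 ...........................................-+++++.................
 -34 ....................................+#++#########-................
 -32 ........................++.+++++++###############o................
 -30 ...........o.o.ooooooo.++++++++++###+#+##########o................
 -28 ..oooo.ooooooooooooooo++++++++++++#+++###########+.....###........
 -26 oooooooooooooooooooooo.++++++++#+##++###+########+....#####.......
 -24 oooooooooooooooooooooo.++++++++++################+..#######+......
 -22 oooooooooooooooooooooo.++++++++###++#############..########.......
 -20 oooooooooooooooooooooo.++++++++#+#++#####################+........
 -18 oooooooooooooooooooooo.+++++#
[... 1281 characters left out ...]
oooooooooo.+++++#+#++#++#############+......###.....
  20 .ooooooooooooooooooooooo.++++++++##+###############+..............
  22 .oooooooooooooooooooooooo+++#+++###################+..............
  24 .ooooooooooooooooooooooo.++++++++#######+##########+..............
  26 .ooooooooooooooooooooooo.+++##++++########+########+..............
  28 .oooooooooooooooooooooooo+++++++++##################..............
  30 .oooooooooooooooooooooooo.+++++++############+##..................
  32 .oooooooooooooooooooooooo++#+#+++++#++............................
  34 .ooooooooooooooooooooooooo+.......................................
  36 .ooooooooooooooo-.................................................
```

```bash
python3 - <<'E'
from h import *
W=np.load("c_w5.npz");X,d=W["X"],W["d"]
N=frame(np.radians(93),np.radians(25)); n=np.array([.610,-.181,.120])
Y=(X-n)@N*1000; reg=np.zeros(d.shape,bool);reg[130:265,300:508]=True;reg&=d>.1
A=reg&(abs(Y[...,2])<2.6)&(abs(Y[...,0])<45)&(Y[...,1]<50); Rm=reg&(Y[...,2]>3.5)&(Y[...,2]<12)&(abs(Y[...,0])<45)
print("angles",cv2.minAreaRect(Y[A&(Y[...,1]<-35)][:,:2].astype(np.float32)),cv2.minAreaRect(Y[Rm&(Y[...,1]<20)][:,:2].astype(np.float32)))
def ext(mask,ax,o,lo,hi,q=(1,99),st=4):
    for a in np.arange(lo,hi,st):
        m=mask&(Y[...,o]>=a)&(Y[...,o]<a+st);v=Y[m][:,ax]
        if len(v)>5: print("  %s=%d: %s"%("xy"[o],a+st/2,np.percentile(v,q).round(1)))
print("bare plate x extent by y");ext(A&(Y[...,1]<-36),0,1,-76,-36,st=10)
print("rim y extent by x (outside slot)");ext(Rm&(Y[...,1]<27),1,0,-34,36)
print("pocket floor y extent by x");ext(A&(Y[...,1]>-32)&(abs(Y[...,0])<20),1,0,-20,20)
print("pocket floor x extent by y");ext(A&(Y[...,1]>-32)&(abs(Y[...,0])<25),0,1,-32,30)
L=reg&(Y[...,2]>2)&(Y[...,1]>25);print("lips inner: x by y")
for sgn in(-1,1): ext(L&(Y[...,0]*sgn>0),0,1,25,47,q=(3,97))
print("lip end y",np.percentile(Y[L&(abs(Y[...,0])<35)][:,1],[95,99]), "rim z",np.median(Y[Rm&(Y[...,1]<-10)][:,2]),"front z",np.median(Y[Rm&(Y[...,1]>0)&(Y[...,1]<24)][:,2]))
E
```

```text
angles ((-1.2266654968261719, -57.612327575683594), (65.68572998046875, 45.21274948120117), 0.0007000350160524249) ((-1.0037994384765625, -29.198516845703125), (65.02726745605469, 98.41496276855469), 0.04726079851388931)
bare plate x extent by y
  y=-71: [-32.5  31.2]
  y=-61: [-32.1  31.2]
  y=-51: [-32.5  31.2]
  y=-41: [-32.1  31.2]
rim y extent by x (outside slot)
  x=-32: [-64.1  19.7]
  x=-28: [-68.2  19.6]
  x=-24: [-71.9  19.6]
  x=-20: [-76.   19.7]
  x=-16: [-75.5  26.3]
  x=-12: [-75.3  26.6]
  x=-8: [-73.4  21.5]
  x=-4: [-77.6 -16.7]
  x=0: [-75.6 -17.4]
  x=4: [-74.5 -15.9]
  x=8: [-74.6  22.5]
  x=12: [-72.7  26.6]
  x=16: [-74.6  26.8]
  x=20: [-71.6  19.6]
  x=24: [-67.1  19.6]
  x=28: [-69.1  19.5]
  x=32: [-70.4  19.5]
pocket floor y extent by x
  x=-18: [-21.5  40.3]
  x=-14: [-23.   33.7]
  x=-10: [-22.3  25.7]
  x=-6: [-23.3 -14.4]
  x=-2: [-23.4 -14.6]
  x=2: [-22.6 -14.6]
  x=6: [-23.2 -14.7]
  x=10: [-22.8   8.6]
  x=14: [-22.6  22.6]
  x=18: [19.2 40.3]
pocket floor x extent by y
  y=-22: [-18.3  14.3]
  y=-18: [-18.7  13.8]
  y=-14: [-18.3  14.4]
  y=-10: [-18.4  14. ]
  y=-6: [-18.4  14. ]
  y=-2: [-18.6  14. ]
  y=2: [-17.8  14.3]
  y=6: [-18.7  14.1]
  y=10: [-17.8  13.2]
  y=14: [-10.4  -9.7]
  y=18: [-23.7  22.4]
  y=22: [-24.1  24.8]
  y=26: [-13.2  17.9]
  y=30: [-15.2  19.7]
lips inner: x by y
  y=27: [-19.7 -12.1]
  y=31: [-21.3 -13.7]
  y=35: [-23.  -15.7]
  y=39: [-23.5 -17.2]
  y=27: [10.9 18.1]
  y=31: [12.9 20.1]
  y=35: [14.8 21.9]
  y=39: [16.4 22.5]
lip end y [63.0276715  65.17196259] rim z 8.300806593973808 front z 8.550865218006498
```

```bash
cat >> m.py <<'E'
E
python3 - <<'E'
from m import *
W=np.load("c_w5.npz");X,d,p=W["X"],W["d"],W["p"].astype(int);Rc=R.from_quat(W["q"]).as_matrix();T=(X-W["tcp"])@Rc
N=frame(np.radians(93),np.radians(25)); n=np.array([.610,-.181,.120]);Y=(X-n)@N*1000
reg=d>.1
for nm,lo,hi,r in(("handle",[2,-12.5,-80],[16,12.5,-37],.012),("shank",[0,-10,-20],[14,12,45],.008)):
    m=reg&((T*1000>lo)&(T*1000<hi)).all(-1);P=T[m]
    if nm=="handle": g=p.max(-1);P=T[m&(g>45)]
    print(nm,len(P),P[:,1].min(),P[:,1].max());p0,a,e=cyl(P,r,np.array([0,0,P[:,2].mean()]),[0,0,1]);print(p0.round(4),a.round(4),e.round(5))
cap=reg&(abs(T[...,0])<.009)&(abs(T[...,1])<.009)&(T[...,2]<-.07)&(T[...,2]>-.095);print("cap z",np.median(T[cap][:,2]))
def med(a): return np.median(Y[reg&a][:,2]).round(2)
x,y=Y[...,0],Y[...,1]; z=Y[...,2]
print("floor z",med((abs(y+18)<3)&(abs(x)<12)&(abs(z)<12)),"back rim",med((y<-25)&(y>-30)&(abs(x)<25)&(abs(z)<15)),"side rim",med((abs(y+5)<10)&(abs(abs(x)-26)<4)&(abs(z)<15)),"bare",med((y<-40)&(y>-70)&(abs(x)<28)&(abs(z)<12)),"lips",med((y>27)&(y<40)&(abs(abs(x)-18)<3)&(z>0)&(z<25)))
print("back rim y",np.percentile(Y[reg&(z>5)&(z<12)&(abs(x)<25)&(y<-10)&(y>-40)][:,1],[2,98]))
s=bot.get_state();pin=s["position"]+0
print("tcp in N",(N.T@(s["position"]-n)*1000).round(1))
E
```

```text
handle 2706 -0.012496850367131931 0.01241464551734403
[ 0.0004  0.0009 -0.0618] [-0.0016 -0.0045  1.    ] 0.00101
shank 642 -0.007790958246249941 0.008350669107012838
[0.0004 0.0004 0.016 ] [-7.0e-04 -6.5e-03  1.0e+00] 0.0002
cap z -0.08307820261502981
floor z 2.53 back rim 8.63 side rim 8.67 bare 2.61 lips 8.34
back rim y [-30.8270851  -10.70430166]
tcp in N [ 6.1 81.3 29.8]
```

```bash
cat > nf.py <<'E'
from h import *
N=frame(np.radians(93),np.radians(25)); n=np.array([.610,-.181,.120])
def tgt(x,y,z): return n+N@(np.array([x-.4,y+.6,z-27])/1000)
def rep():
    s=bot.get_state();Rc=R.from_quat(s["tool_rot"]).as_matrix()
    print("pin in N",(N.T@(s["position"]+Rc@[.0004,.0006,-.027]-n)*1000).round(1),"F N",(N.T@s["contact_force"]).round(1),"M",s["moment"].round(2),"gap",s["finger_gap"].round(4),"t",s["clock"])
E
python3 - <<'E'
from nf import *
rep();print(delta(tgt(-.6,66,12),toolrot(N)))
print("per 10mm -y units",(-N[:,1]*.01/.06).round(4),"per -1mm z",(-N[:,2]*.001/.06).round(4))
E
```

```text
Traceback (most recent call last):
  File "nf.py", line 6, in rep
    print("pin in N",(N.T@(s["position"]+Rc@[.0004,.0006,-.027]-n)*1000).round(1),"F N",(N.T@s["contact_force"]).round(1),"M",s["moment"].round(2),"gap",s["finger_gap"].round(4),"t",s["clock"])
                                                                                                                                                         ^^^^^^^^^^^^^^^^^^^^^
AttributeError: 'float' object has no attribute 'round'
```

```bash
sed -i 's/s\["finger_gap"\].round(4)/round(s["finger_gap"],4)/' nf.py
python3 - <<'E'
from nf import *
rep();print(delta(tgt(-.6,66,12),toolrot(N)))
print("per 10mm -y units",(-N[:,1]*.01/.06).round(4),"per -1mm z",(-N[:,2]*.001/.06).round(4))
E
```

```text
pin in N [ 6.4 81.6 56.9] F N [-2.3  0.2 -2.1] M [-0.4  -0.04  0.05] gap 0.0228 t 9.725
(array([ 0.23434851,  0.2209957 , -0.72747307]), array([-0.00164848, -0.00123113,  0.03935067]))
per 10mm -y units [ 0.1664  0.0087 -0.    ] per -1mm z [-0.0004  0.007  -0.0151]
```

Emit:
send_rows(
  rows=[
    {"hand":0,"travel":[0.04,0.04,0],"rot":[-0.001,0,0.013]},
    {"hand":0,"travel":[0.05,0.04,-0.14],"rot":[-0.001,0,0.013]},
    {"hand":0,"travel":[0.05,0.05,-0.2],"rot":[0,-0.001,0.013]},
    {"hand":0,"travel":[0.05,0.05,-0.2],"rot":[0,0,0]},
    {"hand":0,"travel":[0.044,0.041,-0.187],"rot":[0,0,0]},
    {"hand":0,"travel":[0,0,0],"rot":[0,0,0]},
    {"hand":0,"travel":[0,0,0],"rot":[0,0,0]},
  ],
)

```text
clock: 10.6
position: [0.5441, -0.18, 0.1081]
tool_rot: [0.672, 0.709, 0.149, -0.154]
contact_force: [0.5, 0.5, -2.7]
finger_gap: 0.0224
grip_force: 59.4
```

```bash
python3 - <<'E'
from nf import *
rep();print(delta(tgt(-.6,66,12),toolrot(N)))
p,d,X,ray,t,K,Rm=cam("wrist");Y=(X-n)@N*1000;reg=d>.1;x,y,z=[Y[...,i] for i in range(3)]
def q(m,ax,pc): return np.percentile(Y[reg&m][:,ax],pc).round(1) if (reg&m).sum()>20 else None
print("bare plate x",q((y<-42)&(y>-70)&(abs(z-2.5)<2.5)&(abs(x)<45),0,(1,99)),"bare z",q((y<-42)&(y>-70)&(abs(z-2.5)<6)&(abs(x)<28),2,50))
print("lips",[(a,q((abs(y-a)<2)&(z>5)&(z<11)&(x<0)&(x>-30),0,97),q((abs(y-a)<2)&(z>5)&(z<11)&(x>0)&(x<30),0,3)) for a in(28,32,36)])
print("rim front y",q((z>6)&(z<11)&(abs(abs(x)-26)<4)&(y<40)&(y>-40),1,(1,99)),"tongue", q((abs(z-2.5)<2)&(abs(x)<6)&(y>-28)&(y<5),1,(2,98)))
sh=reg&(z<5)&(z>-60)&(abs(y-66)<14)&(abs(x)<16);P=Y[sh];print("shank",len(P),"y",np.percentile(P[:,1],[1,99]).round(1),"x max",np.percentile(P[:,0],97).round(1))
save("pics/w6.png",cv2.resize(p,(800,600)))
E
```

```text
pin in N [-0.4 65.3 14.3] F N [-0.6 -0.5 -2.6] M [-0.38 -0.05  0.04] gap 0.0224 t 10.6
(array([-0.01449287,  0.01513135, -0.03549156]), array([2.20768560e-03, 1.61537807e-03, 1.26486845e-05]))
bare plate x [-32.1  31.2] bare z 2.6
lips [(28, np.float64(-12.1), np.float64(11.3)), (32, np.float64(-14.1), np.float64(13.5)), (36, None, np.float64(15.4))]
rim front y [-30.5  19.6] tongue [-23.4 -14.7]
shank 664 y [57.8 73.1] x max 7.5
```

Emit:
send_rows(
  rows=[
    {"hand":0,"travel":[0.15,0.008,-0.01],"rot":[0,0,0]},
    {"hand":0,"travel":[0.17,0.009,0],"rot":[0,0,0]},
    {"hand":0,"travel":[0.17,0.009,0],"rot":[0,0,0]},
    {"hand":0,"travel":[0.17,0.009,0],"rot":[0,0,0]},
    {"hand":0,"travel":[0.17,0.009,0],"rot":[0,0,0]},
    {"hand":0,"travel":[0.17,0.009,0],"rot":[0,0,0]},
    {"hand":0,"travel":[0,0,0],"rot":[0,0,0]},
  ],
)

```text
clock: 11.52
position: [0.6046, -0.1765, 0.1073]
tool_rot: [0.672, 0.709, 0.148, -0.154]
contact_force: [-0.1, 0.1, -2.6]
finger_gap: 0.0227
grip_force: 59.6
```

```bash
python3 - <<'E'
from nf import *
rep()
E
```

```text
pin in N [-0.5  4.7 13.5] F N [-1.   0.1 -2.4] M [-0.43  0.02  0.02] gap 0.0227 t 11.525
```

Inside the slot with no contact. Next I'll creep inward to feel the tongue, which I expect near y ≈ -7.

Emit:
send_rows(
  rows=[
    {"hand":0,"travel":[0.07,0.003,0],"rot":[0,0,0]},
    {"hand":0,"travel":[0.05,0.003,0],"rot":[0,0,0]},
    {"hand":0,"travel":[0.033,0.002,0],"rot":[0,0,0]},
    {"hand":0,"travel":[0.017,0.001,0],"rot":[0,0,0]},
    {"hand":0,"travel":[0,0,0],"rot":[0,0,0]},
  ],
)

```text
clock: 12.15
position: [0.6141, -0.1761, 0.1073]
tool_rot: [0.672, 0.709, 0.148, -0.155]
contact_force: [-1.3, 0.8, -2.3]
finger_gap: 0.0228
grip_force: 59.6
```

```bash
python3 - <<'E'
from nf import *
rep()
E
```

```text
pin in N [-0.6 -4.9 13.5] F N [-0.2  1.3 -2.5] M [-0.43 -0.02 -0.  ] gap 0.0228 t 12.15
```

Emit:
send_rows(
  rows=[
    {"hand":0,"travel":[0.017,0.001,0],"rot":[0,0,0]},
    {"hand":0,"travel":[0.017,0.001,0],"rot":[0,0,0]},
    {"hand":0,"travel":[0,0,0],"rot":[0,0,0]},
  ],
)

```text
clock: 12.52
position: [0.6162, -0.176, 0.1074]
tool_rot: [0.672, 0.709, 0.148, -0.155]
contact_force: [-0.3, -0.0, -2.8]
finger_gap: 0.0225
grip_force: 59.6
```

```bash
python3 - <<'E'
from nf import *
rep()
E
```

```text
pin in N [-0.6 -7.  13.6] F N [-1.2  0.3 -2.5] M [-0.5   0.06  0.04] gap 0.0225 t 12.525
```

Emit:
send_rows(
  rows=[
    {"hand":0,"travel":[0.017,0.001,0],"rot":[0,0,0]},
    {"hand":0,"travel":[0.017,0.001,0],"rot":[0,0,0]},
    {"hand":0,"travel":[0,0,0],"rot":[0,0,0]},
  ],
)

```text
clock: 12.9
position: [0.6166, -0.1759, 0.1073]
tool_rot: [0.672, 0.709, 0.147, -0.156]
contact_force: [-7.3, -1.1, -0.1]
finger_gap: 0.0227
grip_force: 60.2
```

```bash
python3 - <<'E'
from nf import *
rep()
p,d,X,ray,t,K,Rm=cam("wrist");save("pics/w7.png",p);Y=(X-n)@N*1000;reg=d>.1;x,y,z=[Y[...,i] for i in range(3)]
def q(m,ax,pc): return np.percentile(Y[reg&m][:,ax],pc).round(1) if (reg&m).sum()>10 else None
print("rim y",q((z>6)&(z<11)&(abs(abs(x)-26)<4)&(y<40)&(y>-40),1,(1,99)),"bare z",q((y<-42)&(y>-70)&(abs(z-2.5)<6)&(abs(x)<28),2,50),"collar",q((z>13.5)&(z<23)&(abs(x)<20)&(abs(y+8)<25)&(x>6),1,(1,99)))
E
```

```text
pin in N [-0.6 -7.5 13.5] F N [-0.7  7.4  0.2] M [-0.37  1.26  0.56] gap 0.0227 t 12.9
rim y [-30.4  37.1] bare z 2.7 collar [-20.3   5.3]
```

View pics/w7.png

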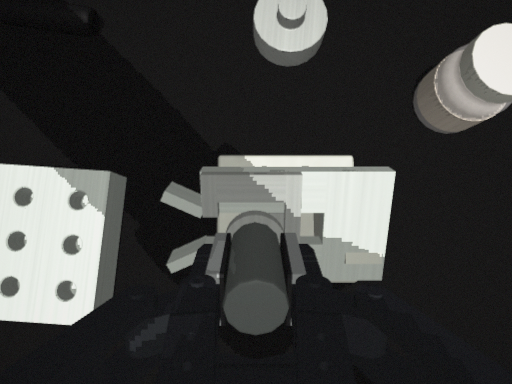

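Contact with the tongue at y ≈ -7.3 puts the seat at about -5.7, which agrees with the view. I'll back off to the seat and lower.

Emit:
send_rows(
  rows=[
    {"hand":0,"travel":[-0.057,-0.003,0],"rot":[0,0,0]},
    {"hand":0,"travel":[0,0,0],"rot":[0,0,0]},
    {"hand":0,"travel":[-0.001,0.014,-0.03],"rot":[0,0,0]},
    {"hand":0,"travel":[-0.001,0.014,-0.03],"rot":[0,0,0]},
    {"hand":0,"travel":[-0.001,0.014,-0.03],"rot":[0,0,0]},
    {"hand":0,"travel":[-0.001,0.014,-0.03],"rot":[0,0,0]},
    {"hand":0,"travel":[0,0,0],"rot":[0,0,0]},
  ],
)

```text
clock: 13.82
position: [0.6145, -0.1725, 0.0999]
tool_rot: [0.672, 0.709, 0.148, -0.155]
contact_force: [0.6, -1.1, -2.9]
finger_gap: 0.0223
grip_force: 59.6
```

```bash
python3 - <<'E'
from nf import *
rep()
E
```

```text
pin in N [-0.5 -5.4  5.3] F N [-2.2 -0.6 -2.1] M [-0.39  0.   -0.01] gap 0.0223 t 13.825
```

Emit:
send_rows(
  rows=[
    {"hand":0,"travel":[0,0.009,-0.02],"rot":[0,0,0]},
    {"hand":0,"travel":[0,0.009,-0.02],"rot":[0,0,0]},
    {"hand":0,"travel":[0,0.006,-0.013],"rot":[0,0,0]},
    {"hand":0,"travel":[0,0,0],"rot":[0,0,0]},
  ],
)

```text
clock: 14.32
position: [0.6146, -0.1715, 0.0974]
tool_rot: [0.672, 0.709, 0.148, -0.154]
contact_force: [-1.1, -0.4, -0.9]
finger_gap: 0.0229
grip_force: 60.0
```

```bash
python3 - <<'E'
from nf import *
rep()
E
```

```text
pin in N [-0.6 -5.7  2.6] F N [-0.7  1.1 -0.7] M [-0.34  0.09  0.09] gap 0.0229 t 14.325
```

Emit:
send_rows(
  rows=[
    {"hand":0,"travel":[0,0.004,-0.008],"rot":[0,0,0]},
    {"hand":0.5,"travel":[0,0,0],"rot":[0,0,0]},
    {"hand":0.7,"travel":[0,0,0],"rot":[0,0,0]},
    {"hand":0.7,"travel":[0,0,0],"rot":[0,0,0]},
    {"hand":0.7,"travel":[0,0,0],"rot":[0,0,0]},
    {"hand":0.7,"travel":[0,0,0],"rot":[0,0,0]},
  ],
)

```text
clock: 15.08
position: [0.6146, -0.1709, 0.0964]
tool_rot: [0.672, 0.709, 0.148, -0.155]
contact_force: [0.3, -0.1, 0.3]
finger_gap: 0.0596
grip_force: 0.0
```

```bash
python3 - <<'E'
from nf import *
from m import cyl
rep()
p,d,X,ray,t,K,Rm=cam("wrist");Y=(X-n)@N*1000;reg=d>.1;x,y,z=[Y[...,i] for i in range(3)]
h=reg&(z>14)&(z<54)&(abs(x)<18)&(abs(y+6)<18)&(p.max(-1)>45);p0,a,e=cyl(Y[h]/1000,.012,np.array([0,-.006,.03]),[0,0,1]);print(p0,a.round(3),e)
cap=reg&(z>50)&(z<75)&(abs(x)<9)&(abs(y+6)<9);print("cap z",np.median(z[cap]))
E
```

```text
pin in N [-0.5 -5.6  1.5] F N [-0.  -0.3  0.4] M [-0.23  0.04 -0.01] gap 0.0596 t 15.075
[-0.00203161 -0.00610646  0.03      ] [ 0.002 -0.     1.   ] 0.0002899981242012135
cap z 58.59301317257158
```

The pin is seated: cap 56 mm above the floor, upright, released. Now retreat and go to the gate post.

Emit:
send_rows(
  rows=[
    {"hand":0.7,"travel":[0.002,-0.035,0.076],"rot":[0,0,0]},
    {"hand":0.7,"travel":[0.004,-0.07,0.151],"rot":[0,0,0]},
    {"hand":0.7,"travel":[0.004,-0.07,0.151],"rot":[0,0,0]},
    {"hand":0.7,"travel":[0.004,-0.07,0.151],"rot":[0,0,0]},
    {"hand":0.7,"travel":[0.004,-0.07,0.151],"rot":[0,0,0]},
    {"hand":0.7,"travel":[0.006,-0.105,0.226],"rot":[0,0,0]},
    {"hand":0.7,"travel":[0.006,-0.105,0.226],"rot":[0,0,0]},
    {"hand":0.3,"travel":[0.006,-0.105,0.226],"rot":[0,0,0]},
    {"hand":0,"travel":[0,0,0],"rot":[0,0,0]},
  ],
)

```text
clock: 16.25
position: [0.6176, -0.2099, 0.1798]
tool_rot: [0.672, 0.709, 0.149, -0.153]
contact_force: [0.7, -0.2, -0.1]
finger_gap: 0.0241
grip_force: 0.0
```

```bash
python3 - <<'E'
from nf import *
rep()
B=frame(np.radians(87.6),np.radians(35));b=np.array([.4875,.201,.125])
for z in(60,4): print(b+B@(np.array([-2,-60,z-45])/1000),delta(b+B@(np.array([-2,-60,z-45])/1000),toolrot(B)))
p,d,X,*_=cam("wrist");Y=(X-n)@N*1000;x,y,z=[Y[...,i] for i in range(3)]
cap=(d>.1)&(z>54)&(z<63)&(abs(x)<20)&(abs(y+6)<20);print("cap",np.median(Y[cap],axis=0).round(1),cap.sum())
print(bot.get_state()["joint_positions"].round(2))
E
```

```text
pin in N [-0.7 -6.5 93.5] F N [-0.2 -0.7  0. ] M [-0.2   0.    0.04] gap 0.0241 t 16.25
[0.54701848 0.18825449 0.13614013] (array([-1.17554796,  6.63552493, -0.72723813]), array([ 0.09050802,  0.00308248, -0.04651474]))
[0.54836354 0.2203466  0.09026761] (array([-1.15313033,  7.17039336, -1.49178004]), array([ 0.09050802,  0.00308248, -0.04651474]))
cap [-0.5 -6.2 58.6] 1127
[-0.65  0.4   1.43  0.33  1.59 -0.74]
```

Emit:
send_rows(
  rows=[
    {"hand":0,"travel":[-0.05,0.2,0.5],"rot":[0,0,0]},
    {"hand":0,"travel":[-0.115,0.65,0.2],"rot":[0.0091,0,-0.0047]},
    {"hand":0,"travel":[-0.115,0.65,0],"rot":[0.0091,0,-0.0047]},
    {"hand":0,"travel":[-0.115,0.65,0],"rot":[0.0091,0,-0.0047]},
    {"hand":0,"travel":[-0.115,0.65,0],"rot":[0.0091,0,-0.0047]},
    {"hand":0,"travel":[-0.115,0.65,0],"rot":[0.0091,0,-0.0047]},
    {"hand":0,"travel":[-0.115,0.65,0],"rot":[0.0091,0,-0.0047]},
    {"hand":0,"travel":[-0.115,0.65,0],"rot":[0.0091,0,-0.0047]},
    {"hand":0,"travel":[-0.115,0.65,-0.4],"rot":[0.0091,0,-0.0047]},
    {"hand":0,"travel":[-0.115,0.65,-0.5],"rot":[0.0091,0.003,-0.0047]},
    {"hand":0,"travel":[-0.09,0.585,-0.527],"rot":[0.0086,0,-0.0042]},
    {"hand":0,"travel":[0,0,0],"rot":[0,0,0]},
  ],
)

```text
clock: 17.8
position: [0.5422, 0.1915, 0.1306]
tool_rot: [0.688, 0.66, 0.214, -0.213]
contact_force: [-0.2, -0.1, 0.9]
finger_gap: -0.0001
grip_force: 0.0
```

```bash
python3 - <<'E'
from h import *
B=frame(np.radians(87.6),np.radians(35));b=np.array([.4875,.201,.125])
s=bot.get_state();print("tip in bore",(B.T@(s["position"]-b)*1000+[0,0,45]).round(1),s["contact_force"].round(1))
for z in(4,): print(delta(b+B@(np.array([-2,-60,z-45])/1000),toolrot(B)))
p,d,X,*_=cam("wrist");save("pics/w8.png",p);Y=(X-b)@B*1000;x,y,z=[Y[...,i] for i in range(3)]
m=(d>.1)&(z>-20)&(z<23)&(abs(x)<16)&(abs(y+95)<20);print("post",np.percentile(Y[m],[2,50,98],axis=0).round(1),m.sum())
E
```

```text
tip in bore [ -2.7 -55.1  53.7] [-0.2 -0.1  0.9]
(array([ 0.10193472,  0.48057723, -0.67249505]), array([-0.00151187, -0.0051125 , -0.00203655]))
post [[  -4.4 -102.2  -18.3]
 [   6.9  -93.2   19.5]
 [  11.3  -86.2   21.9]] 1412
```

View pics/w8.png

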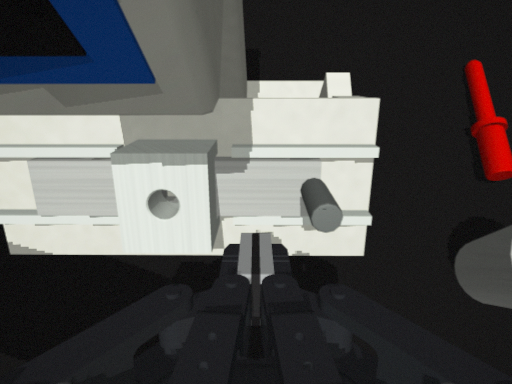

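Wrist view: the bore is empty at (164,204). The shut fingers at (257,250) are between the bridge and the post at (320,205). I'll lower beside the post.

Emit:
send_rows(
  rows=[
    {"hand":0,"travel":[0.04,0.096,-0.134],"rot":[-0.001,-0.005,-0.002]},
    {"hand":0,"travel":[0.03,0.096,-0.134],"rot":[0,0,0]},
    {"hand":0,"travel":[0.02,0.096,-0.134],"rot":[0,0,0]},
    {"hand":0,"travel":[0.006,0.096,-0.134],"rot":[0,0,0]},
    {"hand":0,"travel":[0.006,0.096,-0.134],"rot":[0,0,0]},
    {"hand":0,"travel":[0,0,0],"rot":[0,0,0]},
  ],
)

```text
clock: 18.6
position: [0.5516, 0.2186, 0.0932]
tool_rot: [0.689, 0.66, 0.219, -0.206]
contact_force: [0.2, -0.2, 0.3]
finger_gap: -0.0
grip_force: 0.0
```

```bash
cat > bf.py <<'E'
from h import *
B=frame(np.radians(87.6),np.radians(35));b=np.array([.4875,.201,.125])
def rep():
    s=bot.get_state();print("tip in bore",(B.T@(s["position"]-b)*1000+[0,0,45]).round(1),"F bore",(B.T@s["contact_force"]).round(1),s["clock"])
    p,d,X,*_=cam("wrist");Y=(X-b)@B*1000;x,y,z=[Y[...,i] for i in range(3)]
    m=(d>.1)&(z>17)&(z<24)&(abs(x)<12)&(y<-80)&(y>-165)&(p.max(-1)>50);print("post cap",np.percentile(Y[m],[2,50,98],axis=0).round(1).tolist(),m.sum())
E
python3 -c "
from bf import *
rep();print((-B[:,1]*.05/.06).round(3))"
```

```text
tip in bore [ -1.6 -63.3   7.3] F bore [-0.  -0.2  0.4] 18.6
post cap [[-4.8, -102.4, 17.6], [3.9, -94.4, 20.6], [11.2, -86.8, 21.8]] 1320
[ 0.833 -0.035 -0.   ]
```

Emit:
send_rows(
  rows=[
    {"hand":0,"travel":[0.083,-0.0035,0],"rot":[0,0,0]},
    {"hand":0,"travel":[0.083,-0.0035,0],"rot":[0,0,0]},
    {"hand":0,"travel":[0.083,-0.0035,0],"rot":[0,0,0]},
    {"hand":0,"travel":[0.083,-0.0035,0],"rot":[0,0,0]},
    {"hand":0,"travel":[0.083,-0.0035,0],"rot":[0,0,0]},
    {"hand":0,"travel":[0.083,-0.0035,0],"rot":[0,0,0]},
    {"hand":0,"travel":[0.083,-0.0035,0],"rot":[0,0,0]},
    {"hand":0,"travel":[0.083,-0.0035,0],"rot":[0,0,0]},
    {"hand":0,"travel":[0.083,-0.0035,0],"rot":[0,0,0]},
  ],
)

```text
clock: 19.77
position: [0.5975, 0.2162, 0.0941]
tool_rot: [0.689, 0.66, 0.22, -0.205]
contact_force: [-2.4, -0.6, 2.5]
finger_gap: 0.0001
grip_force: 1.6
```

```bash
python3 -c "
from bf import *
rep()"
```

```text
tip in bore [  -1.5 -109.3    8.4] F bore [0.8 2.4 2.5] 19.775
post cap [[-4.4, -139.7, 17.5], [5.5, -130.8, 20.7], [11.2, -103.4, 23.0]] 1502
```

Emit:
send_rows(
  rows=[
    {"hand":0,"travel":[0.05,-0.002,0],"rot":[0,0,0]},
    {"hand":0,"travel":[0.05,-0.002,0],"rot":[0,0,0]},
    {"hand":0,"travel":[0.05,-0.002,0],"rot":[0,0,0]},
    {"hand":0,"travel":[0.034,-0.001,0],"rot":[0,0,0]},
    {"hand":0,"travel":[0,0,0],"rot":[0,0,0]},
  ],
)

```text
clock: 20.45
position: [0.6085, 0.2157, 0.0941]
tool_rot: [0.689, 0.66, 0.22, -0.205]
contact_force: [-1.7, -1.4, 1.2]
finger_gap: 0.0002
grip_force: 0.8
```

```bash
python3 -c "
from bf import *
rep()"
```

```text
tip in bore [  -1.5 -120.3    8.4] F bore [-0.5  1.6  1.8] 20.45
post cap [[-4.5, -150.7, 17.4], [5.6, -141.8, 20.7], [11.1, -114.1, 23.1]] 1519
```

Emit:
send_rows(
  rows=[
    {"hand":0,"travel":[0.02,-0.001,0],"rot":[0,0,0]},
    {"hand":0,"travel":[0.017,-0.001,0],"rot":[0,0,0]},
    {"hand":0,"travel":[0,0,0],"rot":[0,0,0]},
  ],
)

```text
clock: 20.88
position: [0.6101, 0.2157, 0.0941]
tool_rot: [0.689, 0.66, 0.22, -0.205]
contact_force: [-4.5, -1.3, 1.9]
finger_gap: 0.0002
grip_force: 2.2
```

```bash
python3 -c "
from bf import *
rep()"
```

```text
tip in bore [  -1.5 -121.9    8.3] F bore [-0.1  4.4  2.4] 20.875
post cap [[-4.5, -152.2, 17.5], [5.6, -143.4, 20.7], [11.1, -116.2, 23.1]] 1509
```

Emit:
send_rows(
  rows=[
    {"hand":0,"travel":[0.02,-0.001,0],"rot":[0,0,0]},
    {"hand":0,"travel":[0.015,-0.001,0],"rot":[0,0,0]},
    {"hand":0,"travel":[0,0,0],"rot":[0,0,0]},
  ],
)

```text
clock: 21.3
position: [0.6102, 0.2158, 0.0939]
tool_rot: [0.688, 0.66, 0.218, -0.207]
contact_force: [-12.7, -3.8, 6.4]
finger_gap: 0.0
grip_force: 6.2
```

```bash
python3 -c "
from bf import *
rep()"
```

```text
tip in bore [  -1.5 -122.     8.1] F bore [ 0.1 12.5  7.7] 21.3
post cap [[-4.5, -152.4, 17.5], [5.6, -143.4, 20.7], [11.1, -116.4, 23.1]] 1516
```

The gate is at its stop: 50 mm of travel and rising force without movement. I'll back off and retreat along the tool axis.

Emit:
send_rows(
  rows=[
    {"hand":0,"travel":[-0.07,0.003,0],"rot":[0,0,0]},
    {"hand":0,"travel":[-0.07,0.003,0],"rot":[0,0,0]},
    {"hand":0,"travel":[-0.004,-0.096,0.137],"rot":[0,0,0]},
    {"hand":0,"travel":[-0.006,-0.127,0.182],"rot":[0,0,0]},
    {"hand":0,"travel":[-0.006,-0.127,0.182],"rot":[0,0,0]},
    {"hand":0,"travel":[-0.006,-0.127,0.182],"rot":[0,0,0]},
    {"hand":0,"travel":[-0.006,-0.127,0.182],"rot":[0,0,0]},
    {"hand":0,"travel":[-0.006,-0.127,0.182],"rot":[0,0,0]},
    {"hand":0,"travel":[0,0,0],"rot":[0,0,0]},
    {"hand":0,"travel":[0,0,0],"rot":[0,0,0]},
  ],
)

```text
clock: 22.6
position: [0.6018, 0.1721, 0.1566]
tool_rot: [0.689, 0.66, 0.22, -0.205]
contact_force: [0.8, 0.2, -1.1]
finger_gap: -0.0001
grip_force: 0.0
```

```bash
python3 -c "
from bf import *
rep()
from nf import N,n
for c in('scene','top'):
    p,d,X,*_=cam(c);Y=(X-n)@N*1000;x,y,z=[Y[...,i] for i in range(3)]
    m=(d>.1)&(z>50)&(z<66)&(abs(x)<20)&(abs(y+6)<20);print(c,'pin cap',np.median(Y[m],axis=0).round(1),m.sum())
s=bot.get_state();print(s['contact_force'].round(1),abs(s['joint_vel']).max())"
```

```text
tip in bore [  -1.5 -115.4   84.7] F bore [-0.5 -0.8 -1. ] 22.6
post cap [[-5.0, -152.5, 17.7], [3.3, -144.6, 20.7], [10.8, -136.8, 22.1]] 587
scene pin cap [-1.2 -6.6 56.7] 46
top pin cap [-1.3 -0.9 56.9] 55
[-0.6 -0.7 -0.2] 0.0030560816654714223
```

```bash
python3 -c "
from plant import bot
print(bot.finish_job())"
```

```text
the job is handed in; nothing more can be done
None
```

The lock pin is parked and released with its collar down flat in the saddle pocket, the gate is open against its 50 mm stop, and the job was handed in at 22.6 s; no verdict came back.

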